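# Close the storage canisters from a stack of lids

## Task

The storage canisters are washed and dry, and their wooden lids lie in one stack beside them. Take the stack apart and close every canister with the lid of its own shape and size: set each lid down gently, not dropped, until it sits level and fully home on the rim. Leave the canisters standing where they are.

Things in the scene. Friction and masses are not known exactly. Their poses are not given: they have to be found in the camera images.
- lid_oblong: wooden lid of the oblong (rectangular) canister, lowest in the stack, on the worktop: top slab 110 x 68 mm, long side along its x, 14 mm thick with flat top and upright edges, and under it a plug 92 x 50 mm, 11 mm deep, whose lowest 6 mm taper in by 4.5 mm a side. Whole lid 25 mm high, 100 g. Origin: centre of the plug's underside; z up; the slab spans z = 11 to 25 mm. Take it by opposite edges of the slab, across the 68 mm side.
- lid_square: wooden lid of the square canister, second from below, on the oblong lid: top slab 64 x 64 mm, sides along x and y, 14 mm thick with flat top and upright edges, and under it a plug 46 x 46 mm, 11 mm deep, whose lowest 6 mm taper in by 4.5 mm a side. Whole lid 25 mm high, 60 g. Origin: centre of the plug's underside; z up; the slab spans z = 11 to 25 mm. Take it by opposite edges of the slab.
- lid_round: wooden lid of the larger round canister, third from below, on the square lid: top disc 58 mm across, 14 mm thick with flat top and upright edges, and under it a plug 40 mm across, 11 mm deep, whose lowest 6 mm taper in by 4.5 mm a side. Whole lid 25 mm high, 60 g. Origin: centre of the plug's underside; z up; the slab spans z = 11 to 25 mm. Take it by opposite edges of the slab.
- lid_small: wooden lid of the small round canister, on top of the stack: top disc 48 mm across, 14 mm thick with flat top and upright edges, and under it a plug 30 mm across, 11 mm deep, whose lowest 6 mm taper in by 4.5 mm a side. Whole lid 25 mm high, 60 g. Origin: centre of the plug's underside; z up; the slab spans z = 11 to 25 mm. Take it by opposite edges of the slab.
- can_oblong: oblong (rectangular) white ceramic storage canister, open at the top, loose and upright on the worktop: 106 x 64 mm outside, long side along its x, mouth 98 x 56 mm, 75 mm high, wall 4 mm, about 550 g. Origin: centre of its underside; z up. Fits only the oblong (rectangular) lid (3 mm play all round, the slab overhangs 2 mm); with the lid fully home the slab lies on the rim and the lid's origin is 64 mm above the canister's origin.
- can_square: square white ceramic storage canister, open at the top, loose and upright on the worktop: 60 x 60 mm outside, sides along x and y, mouth 52 x 52 mm, 100 mm high, wall 4 mm, about 500 g. Origin: centre of its underside; z up. Fits only the square lid (3 mm play all round, the slab overhangs 2 mm); with the lid fully home the slab lies on the rim and the lid's origin is 89 mm above the canister's origin.
- can_round: larger round white ceramic storage canister, open at the top, loose and upright on the worktop: 54 mm across outside, mouth 46 mm, 110 mm high, wall 4 mm, about 500 g. Origin: centre of its underside; z up. Fits only the larger round lid (3 mm play all round, the slab overhangs 2 mm); with the lid fully home the slab lies on the rim and the lid's origin is 99 mm above the canister's origin.
- can_small: small round white ceramic storage canister, open at the top, loose and upright on the worktop: 44 mm across outside, mouth 36 mm, 70 mm high, wall 4 mm, about 350 g. Origin: centre of its underside; z up. Fits only the small round lid (3 mm play all round, the slab overhangs 2 mm); with the lid fully home the slab lies on the rim and the lid's origin is 59 mm above the canister's origin.
- water_bottle: big clear cooler bottle at the back right: an obstacle, not part of the job. Fixed, 275 mm across, 600 mm high; origin: centre of its underside; z up. All lids and canisters stand to the left (+y) of it. The back wall is at about x = 0.73, the left wall at y = 0.5; two bottles up to 265 mm high stand in the far left corner, jars up to 110 mm high along the back wall.
There are look-alikes about, which are no part of the job. What is shaped like the lid_round but red is not meant.

How it is judged:
At the end, for the whole second after the job is handed in: Every lid is on the canister of its own shape: centred within 7 mm, level within 0.06 rad, its height within 3 mm of fully home (slab on the rim); all four canisters stand upright on the worktop; everything is at rest and released (horizontal distance between lid_oblong and can_oblong below 0.007 m and z of lid_oblong in the frame of can_oblong between 0.061 and 0.067 m and angle between each of lid_oblong, lid_square, lid_round, lid_small's own z axis and vertical below 0.06 rad and angle between each of can_oblong, can_square, can_round, can_small's own z axis and vertical below 0.05 rad and height (world z) of each of can_oblong, can_square, can_round, can_small below 0.004 m and linear speed of each of lid_oblong, can_oblong, lid_square, can_square, lid_round, can_round, lid_small, can_small below 0.02 m/s and horizontal distance between lid_square and can_square below 0.007 m and z of lid_square in the frame of can_square between 0.086 and 0.092 m and horizontal distance between lid_round and can_round below 0.007 m and z of lid_round in the frame of can_round between 0.096 and 0.102 m and horizontal distance between lid_small and can_small below 0.007 m and z of lid_small in the frame of can_small between 0.056 and 0.062 m); the robot touches nothing.
It fails at once if a canister knocked over, or pushed more than 40 mm from where it stood (angle between any of can_oblong, can_square, can_round, can_small's own z axis and vertical above 0.35 rad or distance of any of can_oblong, can_square, can_round, can_small from where it was at the start of the episode above 0.04 m).
It fails at once if a lid dropped on its canister from more than about 25 mm ((horizontal distance between lid_oblong and can_oblong below 0.03 m and z of lid_oblong in the frame of can_oblong below 0.08 m and linear speed of lid_oblong above 0.7 m/s) or (horizontal distance between lid_square and can_square below 0.03 m and z of lid_square in the frame of can_square below 0.105 m and linear speed of lid_square above 0.7 m/s) or (horizontal distance between lid_round and can_round below 0.03 m and z of lid_round in the frame of can_round below 0.115 m and linear speed of lid_round above 0.7 m/s) or (horizontal distance between lid_small and can_small below 0.03 m and z of lid_small in the frame of can_small below 0.075 m and linear speed of lid_small above 0.7 m/s)).
It also fails if it takes over 112 s, if anything falls off the work surface, if the arm or the gripper's body presses on something with over 40 N, if the wrist force passes 120 N, or if a joint passes its speed limit or range.

## Robot

A 6-joint arm with a two-finger parallel gripper is mounted at the origin on a cart in front of the work surface, level with it; the furniture and walls round the work are solid. World frame = base frame: x ahead of the robot, y to its left, z up, the work surface at z = 0. Lengths are in m, angles in rad, forces in N, time in s.
With the tool pointing down it reaches from about 0.35 to 0.8 m from the base axis. Payload 7.3 kg.
Tool frame: the origin (TCP) lies midway between the tips of the shut fingers; the grasp point (between the pads) lies 19 mm behind it; z points along the fingers, y is the direction in which the jaws open and shut (so a half turn about z gives the same grasp; the last joint's range is limited). The gripper opens to 85 mm and grips with 20 to 120 N. Pads are 22 mm wide; open, the fingers measure 114 mm over their backs; the gripper's body (76 mm by 85 mm) begins 54 mm behind the grasp point. The pads swing forward as they close: fully open they stand 13 mm farther back than shut.
Start: joints at [-1.249, 0.342, 1.524, -0, 1.275, -0.146], TCP at [0.237, -0.469, 0.231] pointing down, gripper open.
Joint ranges: [-2.53, 2.53], [-0.77, 2.02], [0.04, 2.7], [-1, 4.14], [0.28, 2.66], [-3.11, 3.11]. Speed limits (rad/s): [2.57, 2.57, 3.14, 3.14, 3.14, 3.14].

## Interface

Orientations are given as a 3x3 rotation matrix whose columns are the frame's x, y, z axes.
In Python, from cell import robot, optics gives the robot as it stands.
- The arm moves only by the shell command python3 -m handwheel 'ROWS' [FORCE]. ROWS is JSON, a list of rows, each a list of 3 entries, a list of its own where there are three numbers: the finger opening in m, from 0 to 0.0854, then the shift along the tool's x, y, z in m, then the turn about the tool's z in degrees. A call has 1 to 5 rows; each row shifts and turns the pose as measured when the row begins, along the tool's axes as they then stand; what a row does not reach is not made up. A row lasts 1/10 s, in which the tool goes at most 50 mm and 8.59 degrees, less where a joint would pass 70% of its speed; a pose out of reach is approached as far as the arm can. A call is refused whole if a number of a shift passes 0.05 or a number of a turn 8.59, either way. A call with a gripper value outside its range is refused whole. The fingers move at their own pace and stop on an object; FORCE is the grip in N (left out, the last holds). Time passes only in rows, so rows that do not move let the fingers close. It gives the time, the measured TCP pose, the force and the opening at its end, in the units of the state.
- robot.sense(): the state, without advancing time (a new reading comes with each control period).
- optics.read_camera(name): name is "scene" or "top"; returns (picture, depth): 480x640x3 uint8, blue, green, red; 480x640 float32, m along the optical axis (not along the pixel's ray), 0 where there is no reading.
- optics.calibration(name): a dict with "vfov" (degrees; the focal length in pixels is half the picture's height over the tangent of half this angle, whatever the lens; pixels are square), "cx", "cy" (the principal point, pixels), "R" (3x3) and "t" (3): a world point X has camera coordinates R X + t. Camera axes: x right, y down, z forward; pixel columns grow to the right and rows downward; lengths in m; the calibration is good to about 2 mm. A picture is of the moment at which its call begins. calibration takes no time and is no camera call.
- robot.hand_in(): hands the job in, once; it reports no verdict.
The state is a dict: "time_s": time; "joint_pos": joint angles; "qd": joint speeds; "effort": joint torques, N m; "position": TCP position; "orientation": TCP orientation; "wrist_force": force on the tool from outside, world axes, zero at the start; "moment": the same for the moment, N m; "grip_width": finger opening in m.
Only numpy, scipy, OpenCV 4.12 (cv2) and the standard library are available. Lean on these libraries where they do the work, as an engineer would, in place of code of your own. Each camera call takes 0.05 s, during which the arm holds its last target.

## Working session

There is one attempt and no reset: what is moved stays moved. The work goes in short steps, Python scripts to look and compute and a shell command to move; the robot and the scene stay as the last step left them, time stands still between calls to the robot, and variables do not carry over. Pictures are saved under pics/ and viewed, and the job is handed in when it is done.

```bash
mkdir -p pics; ls
python3 - <<'E'
from cell import robot, optics
import cv2,numpy as np
for n in ("scene","top"):
    p,d=optics.read_camera(n); cv2.imwrite(f"pics/{n}0.png",p); np.save(f"pics/{n}0.npy",d)
    print(n,optics.calibration(n))
print(robot.sense())
E
```

```text
pics
scene {'vfov': 44.08573343536431, 'cx': 316.7685777847551, 'cy': 233.72629981431248, 'R': array([[ 0.90132095, -0.43241927, -0.02518181],
       [-0.23515793, -0.43967641, -0.8668249 ],
       [ 0.36375994,  0.78720914, -0.49797638]]), 't': array([-0.43653845,  0.22348988,  1.06268108])}
top {'vfov': 46.32240672484924, 'cx': 307.1082850572659, 'cy': 239.48110084396677, 'R': array([[ 0.01615628, -0.99984286, -0.0072953 ],
       [-0.99723594, -0.01558409, -0.07264723],
       [ 0.07252213,  0.00844885, -0.99733102]]), 't': array([0.07643894, 0.53092069, 1.18770334])}
{'time_s': 0.1, 'joint_pos': array([-1.24898322e+00,  3.42624867e-01,  1.52490246e+00, -3.38501998e-06,
        1.27541229e+00, -1.46022827e-01]), 'qd': array([-0.00108437, -0.00122368, -0.00380711, -0.00114034,  0.00039027,
        0.00040071]), 'effort': array([ 2.91649892e-03, -4.34449160e+01, -2.46489537e+01,  9.71362920e-05,
        4.59710980e-03,  3.44447926e-05]), 'position': array([ 0.23664735, -0.46824459,  0.23071673]), 'orientation': array([[ 8.92545873e-01,  4.50956407e-01, -4.29097896e-04],
       [ 4.50956570e-01, -8.92544980e-01,  1.27678649e-03],
       [ 1.92785874e-04, -1.33309503e-03, -9.99999093e-01]]), 'wrist_force': array([-0.17037988,  0.56861712, -0.16563682]), 'moment': array([ 0.01783814, -0.01187606,  0.00927047]), 'grip_width': 0.08513904442827042}
```

View pics/scene0.png

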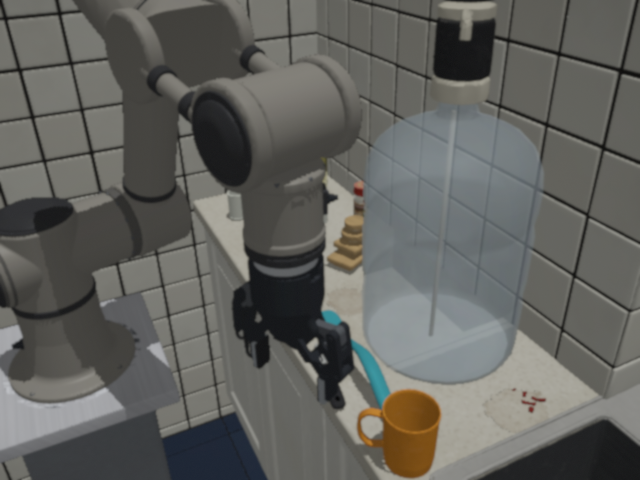

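View pics/top0.png

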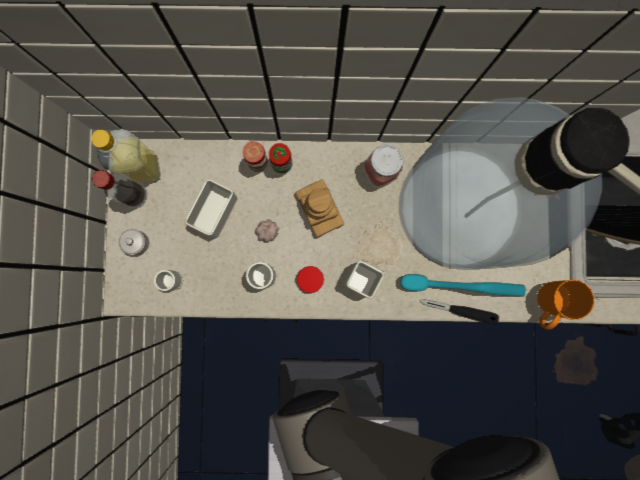

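The top view shows everything: the lid stack at (318,208), oblong can (211,209), round can (260,277), square can (364,280) and small can (167,281). The red look-alike is at (310,279), and a white closed jar is at (133,242).

Run:
```python
import cv2,numpy as np
p=cv2.imread("pics/top0.png")
cv2.imwrite("pics/crop1.png",cv2.resize(p[170:310,130:400],None,fx=2.95,fy=2.95,interpolation=cv2.INTER_CUBIC))
d=np.load("pics/top0.npy")
for (u,v) in [(318,208),(211,209),(260,277),(364,280),(167,281)]: print(d[v-2:v+3,u-2:u+3].mean())
```

```text
1.1304455
1.2276946
1.2155303
1.2148674
1.2152046
```

View pics/crop1.png

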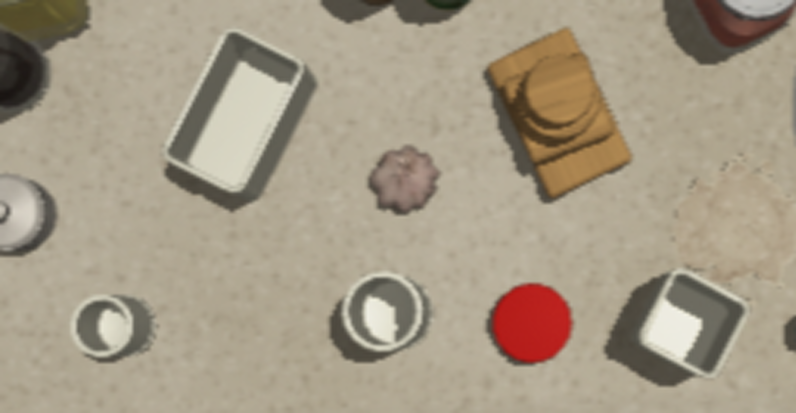

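```bash
cat > h.py <<'E'
import cv2,numpy as np
from cell import robot, optics
def world(n,d):
    c=optics.calibration(n); f=240/np.tan(np.radians(c['vfov'])/2)
    v,u=np.mgrid[0:480,0:640]
    P=np.stack([(u-c['cx'])/f*d,(v-c['cy'])/f*d,d],-1)
    W=(P-c['t'])@c['R']   # R^T (P-t)
    W[d==0]=np.nan
    return W
def proj(n,X):
    c=optics.calibration(n); f=240/np.tan(np.radians(c['vfov'])/2)
    q=c['R']@np.array(X)+c['t']; return f*q[0]/q[2]+c['cx'],f*q[1]/q[2]+c['cy']
def ray(n,u,v,z):
    c=optics.calibration(n); f=240/np.tan(np.radians(c['vfov'])/2)
    o=-c['R'].T@c['t']; r=c['R'].T@np.stack([(np.asarray(u)-c['cx'])/f,(np.asarray(v)-c['cy'])/f,np.ones(np.shape(u))])
    s=(z-o[2])/r[2]; return (o[:,None]+r*s).T[:,:2] if np.ndim(u) else o[:2]+r[:2]*s
E
python3 - <<'E'
from h import *
d=np.load("pics/top0.npy"); W=world("top",d)
print("table",np.nanmedian(W[235:255,180:240,2]), "campos",-optics.calibration("top")['R'].T@optics.calibration("top")['t'])
pix={'oblong':(211,209,.075),'round':(260,277,.110),'square':(364,280,.1),'small':(167,281,.07)}
def blob(u,v,r,lo,hi):
    m=np.zeros((480,640),np.uint8); s=np.s_[v-r:v+r,u-r:u+r]
    m[s]=((W[s][...,2]>lo)&(W[s][...,2]<hi)); return m
for k,(u,v,h) in pix.items():
    m=blob(u,v,38 if k=='oblong' else 24,h-.012,h+.012)
    P=W[m>0]; x=P[:,:2].astype(np.float32)
    hull=cv2.convexHull(x)
    # outline through pixel convex hull cast to rim plane
    vv,uu=np.nonzero(m); R=ray("top",uu,vv,h).astype(np.float32)
    print(k,len(P),"z",np.median(P[:,2]),"circ",cv2.minEnclosingCircle(R),"rect",cv2.minAreaRect(R*1000))
for nm,z in (('oblong',.025),('square',.05),('round',.075),('small',.1)):
    m=blob(318,208,34,z-.01,z+.01); vv,uu=np.nonzero(m); R=ray("top",uu,vv,z).astype(np.float32)
    print('lid',nm,len(R),np.median(W[m>0][:,2]),"circ",cv2.minEnclosingCircle(R),"rect",cv2.minAreaRect(R*1000))
E
```

```text
table 0.0005298137895977217 campos [0.44208345 0.07466612 1.22366094]
oblong 408 z 0.07412042218764892 circ ((0.5898036956787109, 0.2870126962661743), 0.05851694196462631) rect ((589.5970458984375, 286.35272216796875), (67.38268280029297, 104.44248962402344), 64.42293548583984)
round 182 z 0.10921681105442804 circ ((0.4507119059562683, 0.1770244836807251), 0.027192188426852226) rect ((451.02923583984375, 177.34005737304688), (52.011505126953125, 51.68924331665039), 46.0988883972168)
square 238 z 0.0991269203198542 circ ((0.44662824273109436, -0.03300795331597328), 0.038378678262233734) rect ((446.0153503417969, -32.92538070678711), (59.64207077026367, 59.867149353027344), 64.07066345214844)
small 175 z 0.06945213705589835 circ ((0.43793991208076477, 0.37508970499038696), 0.023188596591353416) rect ((437.9656066894531, 375.09014892578125), (40.992950439453125, 45.44259262084961), 0.9327836632728577)
lid oblong 667 0.024773332293691053 circ ((0.5988021492958069, 0.05900060757994652), 0.06226262450218201) rect ((598.2322387695312, 59.17890167236328), (109.78884887695312, 67.7931900024414), 26.516897201538086)
lid square 315 0.049320208245234864 circ ((0.598687469959259, 0.06013581529259682), 0.04303928464651108) rect ((598.3451538085938, 60.244964599609375), (63.910579681396484, 63.95996856689453), 21.1528377532959)
lid round 178 0.07435319699815825 circ ((0.6011859178543091, 0.06022435426712036), 0.029036208987236023) rect ((597.318359375, 60.56049346923828), (56.46129608154297, 50.107784271240234), 84.7978744506836)
lid small 433 0.09981453303374027 circ ((0.6038678288459778, 0.060458578169345856), 0.02403588965535164) rect ((604.1012573242188, 60.46936798095703), (44.751834869384766, 46.426795959472656), 0.8734467029571533)
```

```bash
cat > g.py <<'E'
import sys; from h import *
def go(x,y,z,yaw=None,step=.045):
    s=robot.sense(); R=s['orientation']; p=s['position']
    d=R.T@(np.array([x,y,z])-p); yw=np.degrees(np.arctan2(R[1,0],R[0,0])); n=max(1,int(np.ceil(max(abs(d))/step)))
    t=0 if yaw is None else -(yaw-yw)
    print("t",s['time_s'],"pos",p.round(4),"xyaw",round(yw,2),"q1,q6",s['joint_pos'][[0,5]].round(2),"tilt",R[:2,2].round(4),"F",s['wrist_force'].round(1),"w",round(s['grip_width'],4))
    print("delta tool mm",(d*1000).round(1),"turn",round(t,2),"| per row /",n,(d/n).round(4),"turnrows",int(np.ceil(abs(t)/8.5)))
a=[float(v) for v in sys.argv[1:]]
go(*a)
E
python3 g.py .30 -.25 .231
```

```text
t 0.1 pos [ 0.2366 -0.4682  0.2307] xyaw 26.81 q1,q6 [-1.25 -0.15] tilt [-0.0004  0.0013] F [-0.2  0.6 -0.2] w 0.0851
delta tool mm [ 155.  -166.2   -0. ] turn 0 | per row / 4 [ 0.0387 -0.0416 -0.    ] turnrows 0
```

```bash
python3 -m handwheel '[[0.066,[0.031,-0.033,0],0],[0.066,[0.031,-0.033,0],0],[0.066,[0.031,-0.033,0],0],[0.066,[0.031,-0.033,0],0],[0.066,[0.031,-0.033,0],0]]' 30; python3 g.py .37 .02 .20
```

```text
time_s: 0.6
position: [0.3004, -0.2481, 0.2279]
orientation: [[0.896, 0.443, -0.002], [0.443, -0.896, 0.004], [-0.0, -0.005, -1.0]]
wrist_force: [0.6, 0.3, 0.0]
grip_width: 0.0659
t 0.6 pos [ 0.3004 -0.2481  0.2279] xyaw 26.31 q1,q6 [-0.89  0.22] tilt [-0.0023  0.004 ] F [0.6 0.3 0. ] w 0.0659
delta tool mm [ 181.2 -209.3   28.8] turn 0 | per row / 5 [ 0.0362 -0.0419  0.0058] turnrows 0
```

Tracking is good.

```bash
python3 -m handwheel '[[0.066,[0.031,-0.036,0],0],[0.066,[0.031,-0.036,0],0],[0.066,[0.031,-0.036,0],0],[0.066,[0.031,-0.036,0],0],[0.066,[0.031,-0.036,0],0]]'; python3 g.py .604 .0605 .20 26.5
```

```text
time_s: 1.1
position: [0.3594, -0.0088, 0.2284]
orientation: [[0.898, 0.44, -0.002], [0.44, -0.898, 0.004], [0.001, -0.005, -1.0]]
wrist_force: [0.6, -0.9, 1.1]
grip_width: 0.0661
t 1.1 pos [ 0.3594 -0.0088  0.2284] xyaw 26.09 q1,q6 [-0.24  0.87] tilt [-0.0015  0.0043] F [ 0.6 -0.9  1.1] w 0.0661
delta tool mm [250.1  45.5  28.4] turn -0.41 | per row / 6 [0.0417 0.0076 0.0047] turnrows 1
```

```bash
python3 -m handwheel '[[0.066,[0.042,0.008,0],0],[0.066,[0.042,0.008,0],0],[0.066,[0.042,0.008,0],0],[0.066,[0.042,0.008,0],0],[0.066,[0.038,0.006,0.02],0]]'; python3 g.py .604 .0605 .12 26.5
```

```text
time_s: 1.6
position: [0.5646, 0.0585, 0.2097]
orientation: [[0.894, 0.448, 0.002], [0.448, -0.894, 0.005], [0.004, -0.003, -1.0]]
wrist_force: [-0.3, -0.9, 0.4]
grip_width: 0.0661
t 1.6 pos [0.5646 0.0585 0.2097] xyaw 26.63 q1,q6 [-0.03  1.07] tilt [0.0016 0.0047] F [-0.3 -0.9  0.4] w 0.0661
delta tool mm [35.8 16.2 89.8] turn 0.13 | per row / 2 [0.0179 0.0081 0.0449] turnrows 1
```

```bash
python3 -m handwheel '[[0.066,[0,0,0],0]]'; python3 g.py .604 .0605 .12 26.5;  python3 - <<'E'
from h import *
for n in ("scene","top"):
    p,d=optics.read_camera(n); cv2.imwrite(f"pics/{n}1.png",p)
E
```

```text
time_s: 1.7
position: [0.5662, 0.0598, 0.2045]
orientation: [[0.893, 0.449, -0.005], [0.449, -0.893, 0.005], [-0.002, -0.007, -1.0]]
wrist_force: [-0.6, -0.1, -0.6]
grip_width: 0.066
t 1.7 pos [0.5662 0.0598 0.2045] xyaw 26.71 q1,q6 [-0.03  1.07] tilt [-0.005   0.0053] F [-0.6 -0.1 -0.6] w 0.066
delta tool mm [34.3 17.  84.3] turn 0.21 | per row / 2 [0.0171 0.0085 0.0422] turnrows 1
```

View pics/scene1.png

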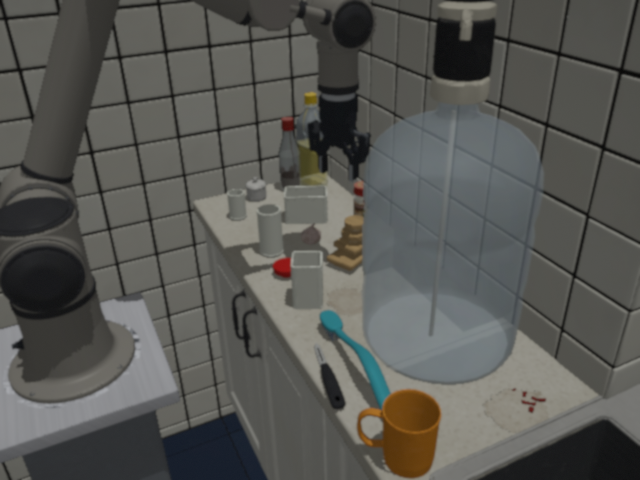

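```bash
python3 -m handwheel '[[0.066,[0.017,0.0085,0.02],0],[0.066,[0.017,0.0085,0.02],0],[0.066,[0,0,0],0]]'; python3 g.py .604 .0605 .12 26.5
```

```text
time_s: 2.1
position: [0.6014, 0.0579, 0.1712]
orientation: [[0.894, 0.448, 0.002], [0.448, -0.894, 0.004], [0.004, -0.003, -1.0]]
wrist_force: [0.6, -0.0, 0.8]
grip_width: 0.0662
t 2.1 pos [0.6014 0.0579 0.1712] xyaw 26.63 q1,q6 [-0.03  1.07] tilt [0.0023 0.0041] F [ 0.6 -0.   0.8] w 0.0662
delta tool mm [ 3.3 -1.  51.2] turn 0.13 | per row / 2 [ 0.0017 -0.0005  0.0256] turnrows 1
```

```bash
python3 -m handwheel '[[0.066,[0.0033,-0.001,0.025],0],[0.066,[0,0,0.025],0],[0.066,[0,0,0],0]]'; python3 g.py .604 .0605 .0775 26.5
```

```text
time_s: 2.4
position: [0.6023, 0.0592, 0.1259]
orientation: [[0.895, 0.447, 0.008], [0.447, -0.895, 0.004], [0.008, 0.0, -1.0]]
wrist_force: [-0.6, 0.3, 0.2]
grip_width: 0.066
t 2.4 pos [0.6023 0.0592 0.1259] xyaw 26.55 q1,q6 [-0.03  1.07] tilt [0.0076 0.0036] F [-0.6  0.3  0.2] w 0.066
delta tool mm [ 1.7 -0.4 48.4] turn 0.05 | per row / 2 [ 0.0008 -0.0002  0.0242] turnrows 1
```

```bash
python3 -m handwheel '[[0.066,[0.0012,0,0.024],0],[0.066,[0.0005,0,0.02],0],[0.066,[0,0,0],0]]'; python3 g.py .604 .0605 .0775 26.5
```

```text
time_s: 2.7
position: [0.6046, 0.0592, 0.0891]
orientation: [[0.895, 0.446, 0.016], [0.446, -0.895, 0.003], [0.015, 0.004, -1.0]]
wrist_force: [0.2, -0.8, 0.2]
grip_width: 0.0662
t 2.7 pos [0.6046 0.0592 0.0891] xyaw 26.5 q1,q6 [-0.03  1.08] tilt [0.0157 0.0031] F [ 0.2 -0.8  0.2] w 0.0662
delta tool mm [-0.1 -1.5 11.6] turn -0.0 | per row / 1 [-0.0001 -0.0015  0.0116] turnrows 1
```

```bash
python3 -m handwheel '[[0.066,[0,-0.001,0.01],0],[0.066,[0,0,0],0],[0.066,[0,0,0],0],[0.066,[0,0,0],0]]'; python3 g.py .604 .0605 .0775 26.5
```

```text
time_s: 3.1
position: [0.606, 0.0597, 0.0855]
orientation: [[0.895, 0.446, 0.024], [0.446, -0.895, 0.003], [0.023, 0.008, -1.0]]
wrist_force: [-0.3, 0.1, 0.1]
grip_width: 0.0661
t 3.1 pos [0.606  0.0597 0.0855] xyaw 26.49 q1,q6 [-0.03  1.08] tilt [0.0241 0.0028] F [-0.3  0.1  0.1] w 0.0661
delta tool mm [-1.7 -1.7  7.9] turn -0.01 | per row / 1 [-0.0017 -0.0017  0.0079] turnrows 1
```

```bash
for i in 1 2 ; do python3 -m handwheel '[[0.066,[0,0,0],0]]' >/dev/null; python3 -c "
from cell import robot
s=robot.sense();print(s['joint_pos'].round(5),s['qd'].round(4),s['position'].round(5),s['orientation'][:,2].round(4))"; done; python3 -m handwheel '[[0.066,[0,0,0.006],0]]' >/dev/null; python3 -c "
from cell import robot
s=robot.sense();print(s['joint_pos'].round(5),s['qd'].round(4),s['position'].round(5),s['orientation'][:,2].round(4))"
```

```text
[-0.0293   0.62137  1.48887  0.00413  1.00614  1.0772 ] [ 0.0032 -0.0071 -0.0036 -0.0006  0.0041  0.    ] [0.60641 0.05975 0.0862 ] [ 0.0253  0.0027 -0.9997]
[-0.02927  0.62087  1.48854  0.0041   1.00643  1.07714] [ 0.0002 -0.0042 -0.0023  0.0012  0.0018 -0.0002] [0.60657 0.05976 0.08661] [ 0.0259  0.0027 -0.9997]
[-0.02918  0.62766  1.49262  0.00413  0.99349  1.0771 ] [ 0.0005  0.0874  0.0622 -0.0005 -0.1364 -0.    ] [0.60743 0.05979 0.08134] [ 0.0279  0.0026 -0.9996]
```

```bash
sed -i 's/p=s\[.position.\]$/p=s["position"].copy(); p[:2]-=R[:2,2]*.02/' g.py; grep -n "02$" g.py; python3 -m handwheel '[[0.066,[-0.003,0,0.006],0],[0.066,[0,0,0.002],0]]' >/dev/null; python3 g.py .604 .0605 .0775 26.5
```

```text
3:    s=robot.sense(); R=s['orientation']; p=s["position"].copy(); p[:2]-=R[:2,2]*.02
t 3.6 pos [0.6037 0.0583 0.0717] xyaw 26.5 q1,q6 [-0.03  1.07] tilt [0.0263 0.0027] F [ 0.1 -0.5 -0.3] w 0.0659
delta tool mm [ 1.4 -1.7 -5.8] turn -0.0 | per row / 1 [ 0.0014 -0.0017 -0.0058] turnrows 1
```

```bash
python3 -m handwheel '[[0.066,[0.001,-0.0015,-0.006],0],[0.066,[0,0,0],0]]' >/dev/null; python3 g.py .604 .0605 .0775 26.5
```

```text
t 3.8 pos [0.6033 0.0601 0.0771] xyaw 26.48 q1,q6 [-0.03  1.08] tilt [0.0245 0.0028] F [ 1.  -0.1  0.3] w 0.066
delta tool mm [ 0.8  0.  -0.4] turn -0.02 | per row / 1 [ 0.0008  0.     -0.0004] turnrows 1
```

Good. Close.

```bash
python3 -m handwheel '[[0.045,[0,0,0],0],[0.042,[0,0,0],0],[0.04,[0,0,0],0],[0.04,[0,0,0],0]]' 30; python3 g.py .604 .0605 .0775 26.5
```

```text
time_s: 4.2
position: [0.6042, 0.0603, 0.0778]
orientation: [[0.895, 0.446, 0.026], [0.446, -0.895, 0.003], [0.024, 0.009, -1.0]]
wrist_force: [0.2, -0.2, -1.7]
grip_width: 0.046
t 4.2 pos [0.6037 0.0602 0.0778] xyaw 26.5 q1,q6 [-0.03  1.08] tilt [0.0257 0.0027] F [ 0.2 -0.2 -1.7] w 0.046
delta tool mm [ 0.4 -0.1  0.3] turn -0.0 | per row / 1 [ 0.0004 -0.0001  0.0003] turnrows 1
```

```bash
python3 -m handwheel '[[0.04,[0,0,-0.01],0],[0.04,[0,0,-0.02],0],[0.04,[0,0,-0.03],0],[0.04,[0,0,-0.03],0],[0.04,[0,0,-0.01],0]]'; python3 g.py .438 .3751 .165
python3 - <<'E'
from h import *
for n in ("scene","top"):
    p,d=optics.read_camera(n); cv2.imwrite(f"pics/{n}2.png",p)
E
```

```text
time_s: 4.7
position: [0.6001, 0.0601, 0.1808]
orientation: [[0.895, 0.446, 0.02], [0.446, -0.895, 0.003], [0.019, 0.006, -1.0]]
wrist_force: [-0.2, 0.1, -0.1]
grip_width: 0.0466
t 4.7 pos [0.5997 0.06   0.1808] xyaw 26.49 q1,q6 [-0.03  1.08] tilt [0.0202 0.003 ] F [-0.2  0.1 -0.1] w 0.0466
delta tool mm [  -4.5 -354.2   13.4] turn 0 | per row / 8 [-0.0006 -0.0443  0.0017] turnrows 0
```

View pics/scene2.png

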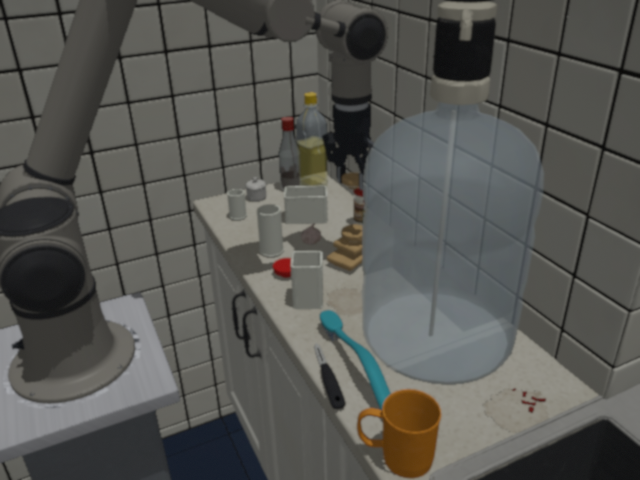

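View pics/top2.png

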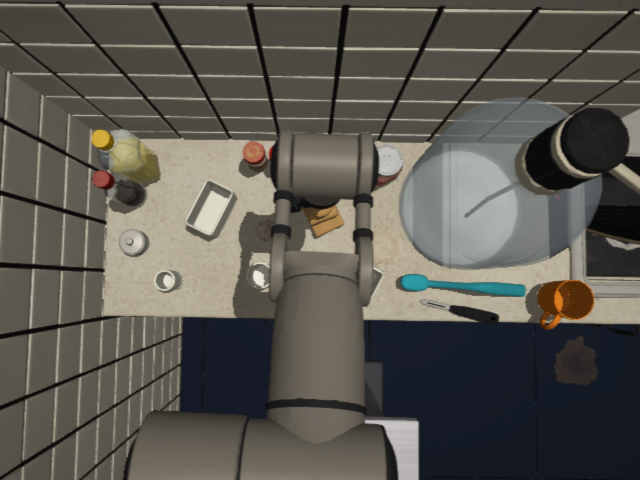

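```bash
python3 -m handwheel '[[0.04,[-0.001,-0.02,0],0],[0.04,[-0.001,-0.04,0],0],[0.04,[-0.001,-0.045,0],0],[0.04,[-0.001,-0.045,0],0],[0.04,[0,-0.045,0],0]]'; python3 -m handwheel '[[0.04,[0,-0.045,0],0],[0.04,[0,-0.045,0],0],[0.04,[0,-0.025,0],0],[0.04,[0,-0.01,0],0],[0.04,[0,0,0],0]]'; python3 g.py .438 .3751 .1
```

```text
time_s: 5.3
position: [0.5032, 0.235, 0.1695]
orientation: [[0.899, 0.437, 0.007], [0.437, -0.899, 0.001], [0.006, 0.002, -1.0]]
wrist_force: [0.5, 0.4, -1.7]
grip_width: 0.0463
time_s: 5.8
position: [0.4346, 0.3566, 0.1608]
orientation: [[0.895, 0.445, -0.008], [0.445, -0.895, -0.005], [-0.01, 0.001, -1.0]]
wrist_force: [-0.6, -0.5, -0.2]
grip_width: 0.0463
t 5.8 pos [0.4348 0.3566 0.1608] xyaw 26.44 q1,q6 [0.55 1.66] tilt [-0.0084 -0.0049] F [-0.6 -0.5 -0.2] w 0.0463
delta tool mm [ 11.7 -15.1  60.7] turn 0 | per row / 2 [ 0.0059 -0.0076  0.0303] turnrows 0
```

```bash
python3 -m handwheel '[[0.04,[0.006,-0.008,0.015],0],[0.04,[0.005,-0.007,0.02],0],[0.04,[0,0,0.015],0],[0.04,[0,0,0.005],0],[0.04,[0,0,0],0]]' >/dev/null; python3 g.py .438 .3751 .085;python3 - <<'E'
from h import *
for n in ("scene","top"):
    p,d=optics.read_camera(n); cv2.imwrite(f"pics/{n}3.png",p)
p=cv2.imread("pics/scene3.png");cv2.imwrite("pics/c3.png",cv2.resize(p[140:280,190:360],None,fx=4,fy=4))
E
```

```text
t 6.3 pos [0.4399 0.3713 0.0986] xyaw 26.05 q1,q6 [0.57 1.68] tilt [-0.0113 -0.008 ] F [ 0.3  0.  -0.6] w 0.046
delta tool mm [ 0.2 -4.2 13.5] turn 0 | per row / 1 [ 0.0002 -0.0042  0.0135] turnrows 0
```

View pics/c3.png

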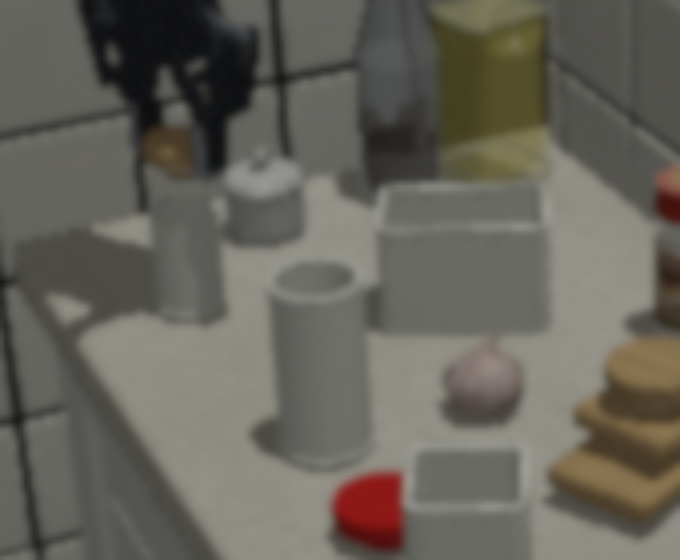

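View pics/top3.png

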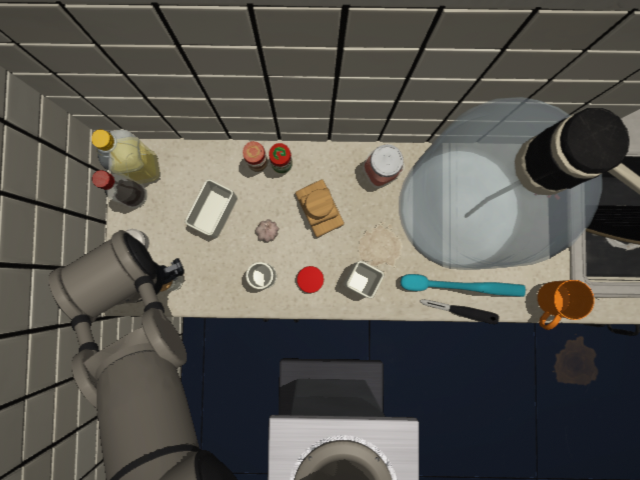

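```bash
python3 -m handwheel '[[0.04,[0,-0.0035,0.002],0],[0.04,[0,-0.001,0.003],0],[0.04,[0,0,0.002],0],[0.04,[0,0,0],0]]' >/dev/null; python3 g.py .438 .3751 .0618
python3 - <<'E'
from h import *
p,d=optics.read_camera("top"); cv2.imwrite("pics/top4.png",p); W=world("top",d); np.save("pics/top4.npy",d)
def blob(u,v,r,lo,hi):
    m=np.zeros((480,640),np.uint8); s=np.s_[v-r:v+r,u-r:u+r]
    m[s]=((W[s][...,2]>lo)&(W[s][...,2]<hi)); return m
for nm,z in (('oblong',.025),('square',.05),('round',.075)):
    m=blob(318,208,34,z-.01,z+.01); vv,uu=np.nonzero(m); R=ray("top",uu,vv,z).astype(np.float32)
    print('lid',nm,len(R),np.median(W[m>0][:,2]),"circ",cv2.minEnclosingCircle(R),"rect",cv2.minAreaRect(R*1000))
p,d=optics.read_camera("scene"); W=world("scene",d); cv2.imwrite("pics/scene4.png",p)
hsv=cv2.cvtColor(p,cv2.COLOR_BGR2HSV)
m=np.zeros((480,640),bool); m[160:200,215:260]=True
m&=(hsv[...,1]>70)&(hsv[...,0]>8)&(hsv[...,0]<25)
print("lid pts",m.sum(), np.nanmin(W[m],0),np.nanmax(W[m],0),np.nanmedian(W[m],0))
q=W[210:222,225:245].reshape(-1,3); print("can face",np.nanmedian(q,0))
E
```

```text
t 6.8 pos [0.4393 0.3763 0.0944] xyaw 26.01 q1,q6 [0.58 1.69] tilt [-0.0062 -0.0046] F [ 0.1 -0.1 -0.9] w 0.0468
delta tool mm [-1.4  0.4 32.6] turn 0 | per row / 1 [-0.0014  0.0004  0.0326] turnrows 0
lid oblong 678 0.02453880752487865 circ ((0.5988021492958069, 0.05900060757994652), 0.06226262450218201) rect ((598.1630249023438, 59.22358703613281), (109.8728256225586, 67.9349365234375), 26.516897201538086)
lid square 317 0.04927105097354965 circ ((0.598687469959259, 0.06013581529259682), 0.04303928464651108) rect ((598.382080078125, 60.251060485839844), (63.958946228027344, 63.957550048828125), 21.19513702392578)
lid round 608 0.07498876732754757 circ ((0.6017842292785645, 0.06025715917348862), 0.029036516323685646) rect ((602.5258178710938, 60.080997467041016), (56.10666275024414, 55.693843841552734), 0.877575159072876)
lid pts 116 [0.41655931 0.35101895 0.1038971 ] [0.44855503 0.39983648 0.11958771] [0.43015094 0.36794773 0.11536209]
can face [0.42718109 0.35884101 0.00699814]
```

```bash
python3 -m handwheel '[[0.04,[-0.0012,0,0.008],0],[0.04,[0,0,0.008],0],[0.04,[0,0,0.002],0],[0.04,[0,0,0],0]]' >/dev/null; python3 g.py .438 .3751 .0618
```

```text
t 7.3 pos [0.4379 0.3756 0.0749] xyaw 26.01 q1,q6 [0.58 1.69] tilt [-0.0062 -0.0046] F [0.1 0.5 0.4] w 0.0465
delta tool mm [-0.   0.4 13.1] turn 0 | per row / 1 [-0.      0.0004  0.0131] turnrows 0
```

```bash
python3 -m handwheel '[[0.04,[0,0.0004,0.004],0],[0.04,[0,0,0.003],0],[0.04,[0,0,0],0]]' >/dev/null; python3 g.py .438 .3751 .0618; python3 -m handwheel '[[0.04,[0,0,0.003],0],[0.04,[0,0,0.002],0],[0.04,[0,0,0],0]]' >/dev/null; python3 g.py .438 .3751 .0618
```

```text
t 7.6 pos [0.4381 0.3751 0.0672] xyaw 26.01 q1,q6 [0.58 1.69] tilt [-0.0063 -0.0047] F [-0.4 -0.7 -0.9] w 0.0463
delta tool mm [-0.1 -0.   5.4] turn 0 | per row / 1 [-0.0001 -0.      0.0054] turnrows 0
t 7.9 pos [0.4383 0.3752 0.0621] xyaw 26.01 q1,q6 [0.58 1.69] tilt [-0.0057 -0.0043] F [-1.4  0.1  0.5] w 0.0467
delta tool mm [-0.3 -0.   0.3] turn 0 | per row / 1 [-0.0003 -0.      0.0003] turnrows 0
```

```bash
python3 -m handwheel '[[0.04,[0,0,0.0015],0],[0.04,[0,0,0],0]]' >/dev/null; python3 g.py .438 .3751 .0618; python3 -m handwheel '[[0.04,[0,0,0.0015],0],[0.04,[0,0,0],0]]' >/dev/null; python3 g.py .438 .3751 .0618
```

```text
t 8.1 pos [0.439  0.3759 0.0622] xyaw 26.01 q1,q6 [0.58 1.69] tilt [-0.0032 -0.0024] F [-0.2  0.8  0.1] w 0.0468
delta tool mm [-1.3  0.3  0.4] turn 0 | per row / 1 [-0.0013  0.0003  0.0004] turnrows 0
t 8.3 pos [0.4397 0.3765 0.0619] xyaw 26.01 q1,q6 [0.58 1.69] tilt [-0.0011 -0.0008] F [ 0.2 -1.3  0.4] w 0.0468
delta tool mm [-2.1  0.5  0.1] turn 0 | per row / 1 [-0.0021  0.0005  0.0001] turnrows 0
```

```bash
python3 -m handwheel '[[0.055,[0,0,0],0],[0.066,[0,0,0],0],[0.072,[0,0,0],0]]' >/dev/null; python3 g.py .438 .3751 .1; python3 -m handwheel '[[0.072,[0,0,-0.015],0],[0.072,[0,0,-0.025],0],[0.072,[0,0,-0.035],0],[0.072,[0,0,-0.02],0],[0.072,[0,0,0],0]]' >/dev/null; python3 g.py .52 .22 .165
```

```text
t 8.6 pos [0.4395 0.3763 0.0614] xyaw 26.01 q1,q6 [0.58 1.69] tilt [-0.0016 -0.0012] F [0.5 0.6 0.2] w 0.0718
delta tool mm [ -2.    0.5 -38.6] turn 0 | per row / 1 [-0.002   0.0005 -0.0386] turnrows 0
t 9.1 pos [0.4388 0.3757 0.157 ] xyaw 26.0 q1,q6 [0.58 1.69] tilt [-0.0064 -0.0044] F [-0.7  0.6 -0.2] w 0.0718
delta tool mm [  4.7 175.6  -7.8] turn 0 | per row / 4 [ 0.0012  0.0439 -0.002 ] turnrows 0
```

Next the round lid: go back over the stack at (.602,.0602).

```bash
python3 -m handwheel '[[0.078,[0.001,0.03,0],0],[0.078,[0.001,0.045,-0.002],0],[0.078,[0.001,0.045,-0.002],0],[0.078,[0,0.045,-0.002],0],[0.078,[0,0.045,0],0]]' >/dev/null; python3 g.py .602 .0602 .16 26.5
python3 - <<'E'
from h import *
p,d=optics.read_camera("top"); cv2.imwrite("pics/top5.png",p); W=world("top",d)
p2,_=optics.read_camera("scene"); cv2.imwrite("pics/scene5.png",cv2.resize(p2[150:260,200:320],None,fx=6,fy=5))
u,v=[int(round(c)) for c in proj("top",[.438,.375,.084])]
s=np.s_[v-22:v+22,u-22:u+22]; m=np.zeros((480,640),bool); z=W[...,2]; m[s]=(z[s]>.07)&(z[s]<.1)
vv,uu=np.nonzero(m);R=ray("top",uu,vv,.084).astype(np.float32); print("small lid",len(R),"z",np.percentile(z[m],[5,50,95]),cv2.minEnclosingCircle(R))
P=W[m]; A=np.c_[P[:,:2],np.ones(len(P))]; print("slope",np.linalg.lstsq(A,P[:,2],rcond=None)[0][:2])
E
```

```text
t 9.6 pos [0.5327 0.1875 0.1579] xyaw 26.61 q1,q6 [0.2  1.31] tilt [-0.0117 -0.0044] F [0.2 0.8 0.8] w 0.078
delta tool mm [  4.9 144.8  -2.4] turn 0.11 | per row / 4 [ 0.0012  0.0362 -0.0006] turnrows 1
small lid 452 z [0.07886158 0.08401012 0.08743264] ((0.43992555141448975, 0.3760170638561249), 0.024950526654720306)
slope [0.01003729 0.0474464 ]
```

View pics/scene5.png

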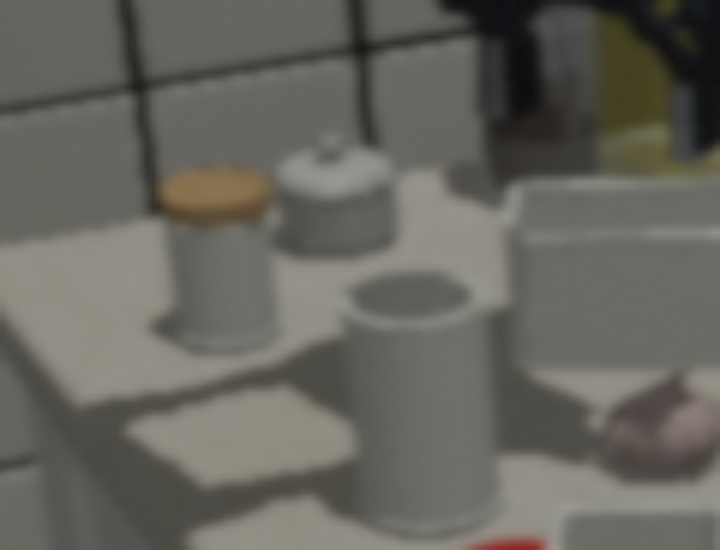

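The small lid sits level on its canister: its top is at 84 mm as expected. Next is the round lid.

```bash
python3 -m handwheel '[[0.078,[0.001,0.04,0],0],[0.078,[0.001,0.045,0],0],[0.078,[0.001,0.035,0],0],[0.078,[0.001,0.012,0],0],[0.078,[0,0,0],0]]' >/dev/null; python3 g.py .602 .0602 .11 26.5
```

```text
t 10.2 pos [0.5953 0.0656 0.1506] xyaw 26.24 q1,q6 [-0.02  1.1 ] tilt [-0.0208 -0.0044] F [-0.4  0.6 -0.2] w 0.0783
delta tool mm [ 4.4  8.  40.5] turn -0.26 | per row / 1 [0.0044 0.008  0.0405] turnrows 1
```

```bash
python3 -m handwheel '[[0.078,[0.003,0.005,0.02],0],[0.078,[0.002,0.003,0.03],0],[0.078,[0,0,0.015],0],[0.078,[0,0,0.01],0],[0.078,[0,0,0],0]]' >/dev/null; python3 g.py .602 .0602 .0504 26.5
```

```text
t 10.7 pos [0.5982 0.0686 0.0712] xyaw 26.54 q1,q6 [-0.01  1.1 ] tilt [-0.0246 -0.0018] F [-0.6  0.2  0.1] w 0.0778
delta tool mm [ 0.1  9.4 20.7] turn 0.04 | per row / 1 [0.0001 0.0094 0.0207] turnrows 1
```

```bash
python3 -m handwheel '[[0.078,[0,0.006,0],0],[0.078,[0,0.003,0],0],[0.078,[0,0,0],0]]' >/dev/null; python3 g.py .602 .0602 .0504 26.5
```

```text
t 11.0 pos [0.6029 0.0619 0.073 ] xyaw 26.68 q1,q6 [-0.02  1.08] tilt [-0.0221 -0.0017] F [ 0.1 -0.8  0.5] w 0.078
delta tool mm [-1.1  1.3 22.6] turn 0.18 | per row / 1 [-0.0011  0.0013  0.0226] turnrows 1
```

```bash
python3 -m handwheel '[[0.078,[-0.001,0.0015,0.01],0],[0.078,[0,0,0.009],0],[0.078,[0,0,0.002],0],[0.078,[0,0,0],0]]' >/dev/null; python3 g.py .602 .0602 .0504 26.5
```

```text
t 11.4 pos [0.6028 0.0594 0.0514] xyaw 26.62 q1,q6 [-0.03  1.08] tilt [-0.0199 -0.0016] F [-0.2 -1.8  0.4] w 0.0782
delta tool mm [-0.3 -1.1  1. ] turn 0.12 | per row / 1 [-0.0003 -0.0011  0.001 ] turnrows 1
```

```bash
python3 -m handwheel '[[0.065,[0,-0.001,0.0015],0],[0.056,[0,0,0],0],[0.05,[0,0,0],0],[0.05,[0,0,0],0],[0.05,[0,0,0],0]]' 30 >/dev/null; python3 g.py .602 .0602 .0504 26.5
```

```text
t 11.9 pos [0.6024 0.0605 0.0501] xyaw 26.62 q1,q6 [-0.03  1.08] tilt [-0.0195 -0.0016] F [-0.  -1.  -0.1] w 0.0566
delta tool mm [-0.5  0.1 -0.3] turn 0.12 | per row / 1 [-0.0005  0.0001 -0.0003] turnrows 1
```

```bash
python3 -m handwheel '[[0.05,[0,0,-0.01],0],[0.05,[0,0,-0.02],0],[0.05,[0,0,-0.035],0],[0.05,[0,0,-0.035],0],[0.05,[0,0,-0.02],0]]' >/dev/null; python3 g.py .4512 .177 .165 26.5
```

```text
t 12.4 pos [0.603  0.0607 0.1729] xyaw 26.62 q1,q6 [-0.03  1.08] tilt [-0.0271 -0.0014] F [ 0.6  0.4 -1.3] w 0.0561
delta tool mm [ -83.4 -171.9   11.9] turn 0.12 | per row / 4 [-0.0208 -0.043   0.003 ] turnrows 1
```

```bash
python3 g.py .4512 .177 .165 26.5; python3 -m handwheel '[[0.05,[-0.012,-0.025,0],0],[0.05,[-0.018,-0.038,0],0],[0.05,[-0.018,-0.038,0],0],[0.05,[-0.018,-0.038,0],0],[0.05,[-0.008,-0.015,0],0]]' >/dev/null; python3 -m handwheel '[[0.05,[0,0,0],0]]' >/dev/null; python3 g.py .4512 .177 .125 26.5
```

```text
t 12.4 pos [0.603  0.0607 0.1729] xyaw 26.62 q1,q6 [-0.03  1.08] tilt [-0.0271 -0.0014] F [ 0.6  0.4 -1.3] w 0.0561
delta tool mm [ -83.4 -171.9   11.9] turn 0.12 | per row / 4 [-0.0208 -0.043   0.003 ] turnrows 1
t 13.0 pos [0.4665 0.1675 0.1846] xyaw 26.47 q1,q6 [0.19 1.3 ] tilt [-0.011  -0.0005] F [ 0.4 -1.6  0.7] w 0.0563
delta tool mm [ -8.9 -15.   59.8] turn -0.03 | per row / 2 [-0.0044 -0.0075  0.0299] turnrows 1
```

```bash
python3 -m handwheel '[[0.05,[-0.004,-0.007,0.015],0],[0.05,[-0.004,-0.006,0.02],0],[0.05,[0,0,0.015],0],[0.05,[0,0,0.005],0],[0.05,[0,0,0],0]]' >/dev/null; python3 g.py .4512 .177 .118 26.5
```

```text
t 13.5 pos [0.4587 0.1741 0.1314] xyaw 26.42 q1,q6 [0.21 1.32] tilt [-0.0014 -0.0003] F [ 0.3 -0.2 -0.3] w 0.0567
delta tool mm [-5.4 -5.9 13.4] turn -0.08 | per row / 1 [-0.0054 -0.0059  0.0134] turnrows 1
```

```bash
python3 -m handwheel '[[0.05,[-0.005,-0.0055,0.003],0],[0.05,[-0.001,-0.001,0.003],0],[0.05,[0,0,0.002],0],[0.05,[0,0,0],0]]' >/dev/null; python3 g.py .4512 .177 .114 26.5
```

```text
t 13.9 pos [0.4519 0.177  0.1247] xyaw 26.34 q1,q6 [0.22 1.33] tilt [0.0022 0.0003] F [-0.1  0.7  0. ] w 0.0566
delta tool mm [-0.6 -0.3 10.7] turn -0.16 | per row / 1 [-0.0006 -0.0003  0.0107] turnrows 1
```

```bash
python3 -m handwheel '[[0.05,[-0.001,0,0.006],0],[0.05,[0,0,0.006],0],[0.05,[0,0,0],0]]' >/dev/null; python3 g.py .4512 .177 .0991 26.5;python3 -m handwheel '[[0.05,[-0.0005,0,0.005],0],[0.05,[0,0,0.003],0],[0.05,[0,0,0],0]]' >/dev/null; python3 g.py .4512 .177 .0991 26.5
```

```text
t 14.2 pos [0.4512 0.1765 0.1121] xyaw 26.36 q1,q6 [0.21 1.33] tilt [0.0034 0.0005] F [ 0.3 -0.3 -0.2] w 0.0563
delta tool mm [ 0.1 -0.4 13. ] turn -0.14 | per row / 1 [ 0.0001 -0.0004  0.013 ] turnrows 1
t 14.5 pos [0.4507 0.1763 0.1031] xyaw 26.35 q1,q6 [0.21 1.33] tilt [0.0028 0.0004] F [ 0.1  0.7 -1.5] w 0.0568
delta tool mm [ 0.7 -0.5  4. ] turn -0.15 | per row / 1 [ 0.0007 -0.0005  0.004 ] turnrows 1
```

```bash
python3 -m handwheel '[[0.05,[0.0005,-0.0005,0.002],0],[0.05,[0,0,0.0015],0],[0.05,[0,0,0],0]]' >/dev/null; python3 g.py .4512 .177 .0991 26.5;python3 -m handwheel '[[0.05,[0,0,0.0015],0],[0.05,[0,0,0],0]]' >/dev/null; python3 g.py .4512 .177 .0991 26.5
```

```text
t 14.8 pos [0.4512 0.177  0.0994] xyaw 26.35 q1,q6 [0.22 1.33] tilt [0.0031 0.0005] F [ 0.8 -0.5 -0.4] w 0.0565
delta tool mm [0.  0.1 0.3] turn -0.15 | per row / 1 [0.     0.0001 0.0003] turnrows 1
t 15.0 pos [0.4518 0.1775 0.0992] xyaw 26.34 q1,q6 [0.22 1.33] tilt [0.0052 0.0014] F [-0.   0.4 -0.4] w 0.0566
delta tool mm [-0.7  0.1  0.1] turn -0.16 | per row / 1 [-0.0007  0.0001  0.0001] turnrows 1
```

```bash
python3 -m handwheel '[[0.065,[0,0,0],0],[0.075,[0,0,0],0],[0.082,[0,0,0],0]]' >/dev/null; python3 -m handwheel '[[0.082,[0,0,-0.015],0],[0.082,[0,0,-0.025],0],[0.082,[0,0,-0.025],0],[0.082,[0,0,-0.01],0],[0.082,[0,0,0],0]]' >/dev/null; python3 g.py .5984 .0602 .165 21.2
```

```text
t 15.8 pos [0.4509 0.1771 0.1753] xyaw 26.34 q1,q6 [0.22 1.33] tilt [0.0027 0.0007] F [0.2 0.1 0.3] w 0.0823
delta tool mm [ 80.3 170.2  10.7] turn 5.14 | per row / 4 [0.0201 0.0425 0.0027] turnrows 1
```

```bash
python3 -m handwheel '[[0.0854,[0.013,0.027,0],0],[0.0854,[0.018,0.038,0],0],[0.0854,[0.018,0.038,0],0],[0.0854,[0.018,0.038,0],0],[0.0854,[0.008,0.018,0],0]]' >/dev/null; python3 -m handwheel '[[0.0854,[0,0,0],0]]' >/dev/null; python3 g.py .5984 .0602 .10 21.2;  python3 - <<'E'
from h import *
p2,_=optics.read_camera("scene"); cv2.imwrite("pics/scene6.png",cv2.resize(p2[150:310,200:380],None,fx=4,fy=3.7))
E
```

```text
t 16.4 pos [0.5905 0.0643 0.1672] xyaw 26.5 q1,q6 [-0.02  1.09] tilt [-0.0065  0.0007] F [-0.5 -0.3  0.3] w 0.0851
delta tool mm [ 5.7  7.4 67.1] turn 5.3 | per row / 2 [0.0028 0.0037 0.0336] turnrows 1
```

View pics/scene6.png

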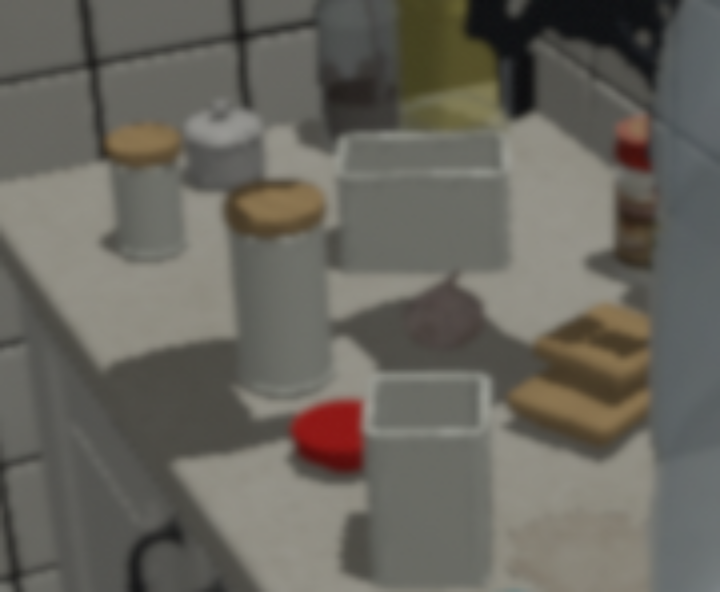

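```bash
python3 -m handwheel '[[0.0854,[0.005,0.006,0.01],4],[0.0854,[0,0.001,0.02],1.3],[0.0854,[0,0,0.02],0],[0.0854,[0,0,0.01],0],[0.0854,[0,0,0],0]]' >/dev/null; python3 g.py .5984 .0602 .08 21.2
```

```text
t 16.95 pos [0.591  0.0654 0.102 ] xyaw 21.21 q1,q6 [-0.02  1.18] tilt [-0.0149  0.0024] F [0.9 0.4 0.4] w 0.0854
delta tool mm [ 5.3  7.7 21.9] turn 0.01 | per row / 1 [0.0053 0.0077 0.0219] turnrows 1
```

```bash
python3 -m handwheel '[[0.0854,[0.005,0.0077,0],0],[0.0854,[0.002,0.002,0.006],0],[0.0854,[0,0,0.006],0],[0.0854,[0,0,0],0]]' >/dev/null; python3 g.py .5984 .0602 .07 21.2
```

```text
t 17.35 pos [0.6023 0.0593 0.0912] xyaw 21.29 q1,q6 [-0.03  1.17] tilt [-0.0115  0.0024] F [ 0.2 -0.4  0.5] w 0.0854
delta tool mm [-3.1 -2.1 21.2] turn 0.09 | per row / 1 [-0.0031 -0.0021  0.0212] turnrows 1
```

```bash
python3 -m handwheel '[[0.0854,[-0.0035,-0.002,0.01],0],[0.0854,[0,0,0.01],0],[0.0854,[0,0,0],0]]' >/dev/null; python3 g.py .5984 .0602 .05 21.2
```

```text
t 17.65 pos [0.5977 0.06   0.0699] xyaw 21.28 q1,q6 [-0.03  1.17] tilt [-0.011   0.0024] F [-0.3  0.1 -0.1] w 0.0852
delta tool mm [ 1.   0.2 19.9] turn 0.08 | per row / 1 [0.001  0.0002 0.0199] turnrows 1
```

```bash
python3 -m handwheel '[[0.0854,[0.001,0,0.015],0],[0.0854,[0,0,0.02],0],[0.0854,[0,0,0.009],0],[0.0854,[0,0,0],0]]' >/dev/null; python3 g.py .5984 .0602 .024 21.2
```

```text
t 18.05 pos [0.5983 0.0605 0.0246] xyaw 21.28 q1,q6 [-0.03  1.17] tilt [-0.0104  0.0024] F [ 0.3  1.  -0.3] w 0.0859
delta tool mm [-0.   0.4  0.6] turn 0.08 | per row / 1 [-0.      0.0004  0.0006] turnrows 1
```

```bash
python3 -m handwheel '[[0.075,[0,0.0003,0.001],0],[0.065,[0,0,0],0],[0.058,[0,0,0],0],[0.056,[0,0,0],0],[0.056,[0,0,0],0]]' 30 >/dev/null; python3 g.py .5984 .0602 .024 21.2;  python3 -m handwheel '[[0.056,[0,0,-0.01],0],[0.056,[0,0,-0.02],0],[0.056,[0,0,-0.035],0],[0.056,[0,0,-0.035],0],[0.056,[0,0,-0.035],0]]' >/dev/null;python3 g.py .446 -.0329 .16 -25.9
```

```text
t 18.55 pos [0.5999 0.0602 0.0262] xyaw 21.29 q1,q6 [-0.03  1.17] tilt [-0.0063  0.0023] F [-0.  -0.3 -0.6] w 0.0634
delta tool mm [-1.4 -0.5  2.2] turn 0.09 | per row / 1 [-0.0014 -0.0005  0.0022] turnrows 1
t 19.05 pos [0.5978 0.06   0.1627] xyaw 21.29 q1,q6 [-0.03  1.17] tilt [-0.0176  0.0026] F [ 1.  -0.3 -0.9] w 0.0635
delta tool mm [-175.1   31.5    5.2] turn 47.19 | per row / 4 [-0.0438  0.0079  0.0013] turnrows 6
```

```bash
python3 -m handwheel '[[0.056,[-0.025,0.004,0],0],[0.056,[-0.04,0.008,0],0],[0.056,[-0.04,0.008,0],0],[0.056,[-0.04,0.008,0],0],[0.056,[-0.02,0.004,0],0]]' >/dev/null; python3 -m handwheel '[[0.056,[0,0,0],7.8],[0.056,[0,0,0],7.8],[0.056,[0,0,0],7.8],[0.056,[0,0,0],7.8],[0.056,[0,0,0],7.8]]' >/dev/null;python3 g.py .446 -.0329 .13 -25.9
```

```text
t 20.05 pos [ 0.4534 -0.0329  0.179 ] xyaw -19.1 q1,q6 [-0.24  1.66] tilt [ 0.0079 -0.0008] F [0.1 0.4 0.1] w 0.0633
delta tool mm [-7.4  2.5 49. ] turn 6.8 | per row / 2 [-0.0037  0.0012  0.0245] turnrows 1
```

```bash
python3 -m handwheel '[[0.056,[-0.006,0.001,0.01],6.8],[0.056,[0,0,0.02],0],[0.056,[0,0,0.01],0],[0.056,[0,0,0.005],0],[0.056,[0,0,0],0]]' >/dev/null;python3 g.py .447 -.0333 .115 -25.9
```

```text
t 20.55 pos [ 0.4488 -0.0322  0.1367] xyaw -26.4 q1,q6 [-0.24  1.79] tilt [ 0.0146 -0.0023] F [-0.1  0.8 -0.9] w 0.0635
delta tool mm [-1.5  1.9 21.7] turn -0.5 | per row / 1 [-0.0015  0.0019  0.0217] turnrows 1
```

```bash
python3 -m handwheel '[[0.056,[-0.0015,0.002,0.01],-0.5],[0.056,[0,0,0.01],0],[0.056,[0,0,0],0]]' >/dev/null;python3 g.py .447 -.0333 .108 -25.9
python3 - <<'E'
from h import *
p2,_=optics.read_camera("scene"); cv2.imwrite("pics/scene7.png",cv2.resize(p2[210:320,260:370],None,fx=5,fy=5,interpolation=cv2.INTER_CUBIC))
E
```

```text
t 20.85 pos [ 0.4475 -0.0337  0.1163] xyaw -25.81 q1,q6 [-0.25  1.77] tilt [ 0.0168 -0.0029] F [ 0.1 -0.9 -0.7] w 0.0634
delta tool mm [-0.8 -0.1  8.3] turn 0.09 | per row / 1 [-0.0008 -0.0001  0.0083] turnrows 1
```

View pics/scene7.png

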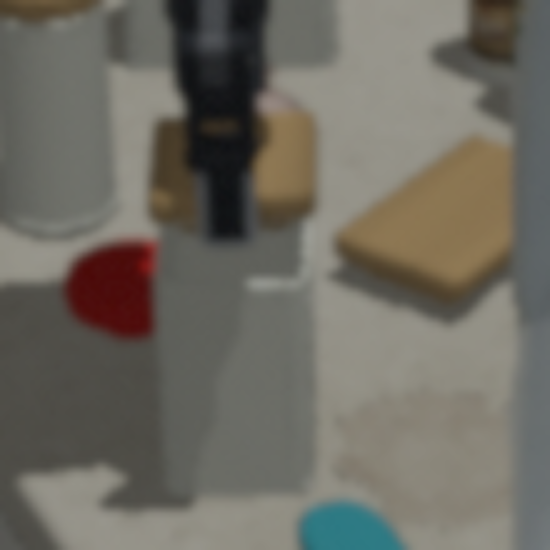

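```bash
python3 -m handwheel '[[0.056,[-0.0008,0,0.005],0],[0.056,[0,0,0.005],0],[0.056,[0,0,0],0]]' >/dev/null;python3 g.py .447 -.0333 .0902 -25.9;python3 -m handwheel '[[0.056,[0,0,0.005],0],[0.056,[0,0,0.003],0],[0.056,[0,0,0],0]]' >/dev/null;python3 g.py .447 -.0333 .0902 -25.9
```

```text
t 21.2 pos [ 0.4476 -0.0334  0.1063] xyaw -25.81 q1,q6 [-0.25  1.77] tilt [ 0.0181 -0.0033] F [-0.5 -0.4 -0.4] w 0.0632
delta tool mm [-0.9  0.2 16. ] turn 0.09 | per row / 1 [-0.0009  0.0002  0.016 ] turnrows 1
t 21.5 pos [ 0.4479 -0.0335  0.0977] xyaw -25.81 q1,q6 [-0.25  1.77] tilt [ 0.0184 -0.0034] F [ 0.3 -1.2 -0.5] w 0.0635
delta tool mm [-1.   0.2  7.4] turn 0.09 | per row / 1 [-0.001   0.0002  0.0074] turnrows 1
```

```bash
python3 -m handwheel '[[0.056,[-0.001,0,0.003],0],[0.056,[0,0,0.002],0],[0.056,[0,0,0],0]]' >/dev/null;python3 g.py .447 -.0333 .0902 -25.9;python3 -m handwheel '[[0.056,[0,0,0.002],0],[0.056,[0,0,0.0015],0],[0.056,[0,0,0],0]]' >/dev/null;python3 g.py .447 -.0333 .0902 -25.9
```

```text
t 21.8 pos [ 0.447  -0.033   0.0923] xyaw -25.81 q1,q6 [-0.25  1.77] tilt [ 0.0186 -0.0034] F [-0.6 -0.1  0.4] w 0.0632
delta tool mm [0.  0.3 2.1] turn 0.09 | per row / 1 [0.     0.0003 0.0021] turnrows 1
t 22.1 pos [ 0.4474 -0.0331  0.0892] xyaw -25.8 q1,q6 [-0.25  1.77] tilt [ 0.0193 -0.0037] F [-0.7 -1.2  3.2] w 0.0631
delta tool mm [-0.2  0.3 -1. ] turn 0.1 | per row / 1 [-0.0002  0.0003 -0.001 ] turnrows 1
```

Seated, with a slight upward force. Release and lift.

```bash
python3 -m handwheel '[[0.07,[0,0,0],0],[0.08,[0,0,0],0],[0.0854,[0,0,0],0],[0.0854,[0,0,0],0]]' >/dev/null;python3 g.py .447 -.0333 .0902 -25.9; python3 -m handwheel '[[0.0854,[0,0,-0.015],0],[0.0854,[0,0,-0.025],0],[0.0854,[0,0,-0.03],0],[0.0854,[0,0,-0.01],0],[0.0854,[0,0,0],0]]' >/dev/null;python3 g.py .5982 .0592 .16 26.5;python3 - <<'E'
from h import *
p2,_=optics.read_camera("scene"); cv2.imwrite("pics/scene8.png",cv2.resize(p2[190:320,230:370],None,fx=5,fy=4.5,interpolation=cv2.INTER_CUBIC))
E
```

```text
t 22.5 pos [ 0.4476 -0.0332  0.0892] xyaw -25.8 q1,q6 [-0.25  1.77] tilt [ 0.02   -0.0038] F [ 0.7 -1.3 -0.6] w 0.0854
delta tool mm [-0.5  0.4 -1. ] turn 0.1 | per row / 1 [-0.0005  0.0004 -0.001 ] turnrows 1
t 23.0 pos [ 0.4454 -0.0328  0.1711] xyaw -25.81 q1,q6 [-0.25  1.77] tilt [ 0.0173 -0.0031] F [ 0.   0.7 -0.3] w 0.0855
delta tool mm [  97.3 -149.3   13.5] turn -52.31 | per row / 4 [ 0.0243 -0.0373  0.0034] turnrows 7
```

View pics/scene8.png

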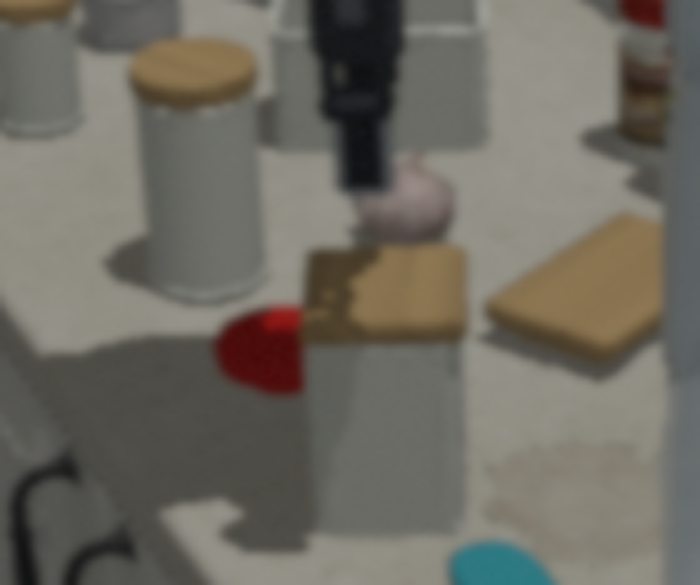

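```bash
python3 -m handwheel '[[0.0854,[0,0,0],-7.5],[0.0854,[0,0,0],-7.5],[0.0854,[0,0,0],-7.5],[0.0854,[0,0,0],-7.5],[0.0854,[0,0,0],-7.5]]' >/dev/null;python3 -m handwheel '[[0.0854,[0,0,0],-7.5],[0.0854,[0,0,0],-7.3],[0.0854,[0,0,0],0]]' >/dev/null;python3 g.py .5982 .0592 .16 26.5;python3 - <<'E'
from h import *
p,d=optics.read_camera("top"); cv2.imwrite("pics/top9.png",p[140:320,90:420]); W=world("top",d)
m=np.zeros((480,640),bool); s=np.s_[170:245,280:356]; z=W[...,2]; m[s]=(z[s]>.012)&(z[s]<.037)
vv,uu=np.nonzero(m);R=ray("top",uu,vv,.025).astype(np.float32); print(len(R),cv2.minAreaRect(R*1000))
E
```

```text
t 23.85 pos [ 0.4413 -0.0318  0.1621] xyaw 28.55 q1,q6 [-0.25  0.83] tilt [0.0029 0.0005] F [-0.4 -0.2  1.1] w 0.0853
delta tool mm [181.3  -5.    2.5] turn 2.05 | per row / 5 [ 0.0363 -0.001   0.0005] turnrows 1
1617 ((621.7285766601562, 72.69452667236328), (166.55499267578125, 73.3115463256836), 30.147445678710938)
```

View pics/top9.png

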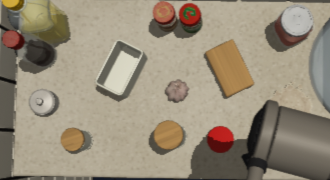

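Run:
```python
from h import *
p,d=optics.read_camera("top"); W=world("top",d); z=W[...,2]
m=((z>.012)&(z<.037)).astype(np.uint8); m[:, :275]=0
n,l,st,_=cv2.connectedComponentsWithStats(m,connectivity=4); k=l[208,318]
vv,uu=np.nonzero(l==k);R=ray("top",uu,vv,.025).astype(np.float32); print(k,len(R),cv2.minAreaRect(R*1000))
hsv=cv2.cvtColor(p,cv2.COLOR_BGR2HSV); c=((hsv[...,1]>80)&(hsv[...,0]>8)&(hsv[...,0]<25)).astype(np.uint8)
n,l,st,_=cv2.connectedComponentsWithStats(c,connectivity=4)
for z0,(u,v) in ((.025,(318,208)),(.124,(259,275)),(.084,(163,280))):
    k=l[v,u]; vv,uu=np.nonzero(l==k);R=ray("top",uu,vv,z0).astype(np.float32); print(k,len(R),cv2.minAreaRect(R*1000),cv2.minEnclosingCircle(R))
```

```text
12 1593 ((598.2059936523438, 59.24501037597656), (109.96878814697266, 67.9349365234375), 26.516895294189453)
176 1613 ((598.0377807617188, 60.336341857910156), (109.88817596435547, 68.63323974609375), 26.41769027709961) ((0.5986841320991516, 0.05955898389220238), 0.0620858408510685)
187 697 ((451.83807373046875, 179.9980926513672), (56.703983306884766, 56.8306884765625), 1.1863679885864258) ((0.4513847231864929, 0.17956972122192383), 0.02953433431684971)
189 445 ((440.4599609375, 377.12567138671875), (46.385562896728516, 46.93486022949219), 46.51428985595703) ((0.4397905468940735, 0.3771916925907135), 0.02443556860089302)
```

```bash
python3 -m handwheel '[[0.0854,[0.025,0,0],2],[0.0854,[0.04,-0.001,0],0],[0.0854,[0.045,-0.001,0],0],[0.0854,[0.045,-0.001,0],0],[0.0854,[0.02,-0.001,0],0]]' >/dev/null;python3 -m handwheel '[[0.0854,[0,0,0],0]]' >/dev/null;python3 g.py .5982 .0594 .1 26.5
```

```text
t 24.55 pos [0.6009 0.0516 0.1594] xyaw 24.93 q1,q6 [-0.04  1.09] tilt [-0.0004  0.0006] F [ 0.3  0.4 -0.1] w 0.0853
delta tool mm [ 0.8 -8.2 59.4] turn -1.57 | per row / 2 [ 0.0004 -0.0041  0.0297] turnrows 1
```

```bash
python3 -m handwheel '[[0.0854,[0,-0.007,0.01],-1.5],[0.0854,[0,-0.001,0.02],0],[0.0854,[0,0,0.02],0],[0.0854,[0,0,0.01],0],[0.0854,[0,0,0],0]]' >/dev/null;python3 g.py .5982 .0594 .05 26.5
```

```text
t 25.05 pos [0.5916 0.0586 0.0945] xyaw 26.32 q1,q6 [-0.03  1.08] tilt [-0.0064  0.0006] F [0.3 0.3 0.9] w 0.0856
delta tool mm [ 6.6  2.4 44.5] turn -0.18 | per row / 1 [0.0066 0.0024 0.0445] turnrows 1
```

```bash
python3 -m handwheel '[[0.0854,[0.007,0.002,0.01],0],[0.0854,[0.001,0,0.015],0],[0.0854,[0,0,0.01],0],[0.0854,[0,0,0],0]]' >/dev/null;python3 g.py .5982 .0594 .0 26.5
```

```text
t 25.45 pos [0.6009 0.0599 0.0596] xyaw 26.24 q1,q6 [-0.03  1.08] tilt [-0.0025  0.0004] F [-0.3 -0.1  0.3] w 0.0853
delta tool mm [-2.5 -0.7 59.6] turn -0.26 | per row / 2 [-0.0013 -0.0004  0.0298] turnrows 1
```

```bash
python3 -m handwheel '[[0.0854,[-0.002,-0.0005,0.012],-0.3],[0.0854,[0,0,0.015],0],[0.0854,[0,0,0.005],0],[0.0854,[0,0,0],0]]' >/dev/null;python3 g.py .5982 .0594 .0 26.5
```

```text
t 25.85 pos [0.5997 0.0592 0.0269] xyaw 26.58 q1,q6 [-0.03  1.08] tilt [0.0004 0.0003] F [0.8 0.8 1. ] w 0.0851
delta tool mm [-1.3 -0.8 26.9] turn 0.08 | per row / 1 [-0.0013 -0.0008  0.0269] turnrows 1
```

```bash
python3 -m handwheel '[[0.0854,[-0.002,-0.0008,0.012],0],[0.0854,[0,0,0.012],0],[0.0854,[0,0,0.003],0],[0.0854,[0,0,0],0]]' >/dev/null;python3 g.py .5982 .0594 .0 26.5
```

```text
t 26.25 pos [ 0.5978  0.059  -0.0015] xyaw 26.58 q1,q6 [-0.03  1.08] tilt [0.0018 0.0003] F [-0.   0.6  0.1] w 0.0855
delta tool mm [ 0.5 -0.2 -1.5] turn 0.08 | per row / 1 [ 0.0005 -0.0002 -0.0015] turnrows 1
```

```bash
python3 -m handwheel '[[0.075,[0,0,0],0],[0.068,[0,0,0],0],[0.062,[0,0,0],0],[0.06,[0,0,0],0]]' 40;python3 g.py .5982 .0594 .0 26.5
```

```text
time_s: 26.65
position: [0.5986, 0.0589, -0.0007]
orientation: [[0.894, 0.448, 0.003], [0.448, -0.894, 0.0], [0.003, 0.001, -1.0]]
wrist_force: [0.0, -0.4, -0.5]
grip_width: 0.0673
t 26.65 pos [ 0.5985  0.0589 -0.0007] xyaw 26.59 q1,q6 [-0.03  1.08] tilt [0.0035 0.0001] F [ 0.  -0.4 -0.5] w 0.0673
delta tool mm [-0.1 -0.6 -0.7] turn 0.09 | per row / 1 [-0.0001 -0.0006 -0.0007] turnrows 1
```

```bash
python3 -m handwheel '[[0.06,[0,0,-0.01],0],[0.06,[0,0,-0.02],0],[0.06,[0,0,-0.035],0],[0.06,[0,0,-0.04],0],[0.06,[0,0,-0.04],0]]'>/dev/null;python3 g.py .5897 .2865 .14 -25.5
python3 - <<'E'
from h import *
for f in ("top0","top4"):
    d=np.load(f"pics/{f}.npy"); W=world("top",d); z=W[...,2]
    p=cv2.imread(f"pics/{f}.png")
    for b in (.003,.006,.01):
        m=np.zeros((480,640),bool); s=np.s_[172:246,178:246]; m[s]=abs(z[s]-.0745)<b
        vv,uu=np.nonzero(m); R=ray("top",uu,vv,.075).astype(np.float32); print(f,b,len(R),cv2.minAreaRect(R*1000))
    g=p.min(2); m=np.zeros((480,640),np.uint8); m[172:246,178:246]=g[172:246,178:246]>185
    vv,uu=np.nonzero(m); R=ray("top",uu,vv,.075).astype(np.float32); print("bright",len(R),cv2.minAreaRect(R*1000))
p=cv2.imread("pics/top0.png"); cv2.imwrite("pics/ob.png",cv2.resize(p[172:246,178:246],None,fx=8,fy=8,interpolation=cv2.INTER_NEAREST))
E
```

```text
t 27.15 pos [0.5944 0.059  0.1448] xyaw 26.58 q1,q6 [-0.03  1.08] tilt [-0.0101  0.0007] F [-0.1 -0.3 -0.4] w 0.0669
delta tool mm [  97.6 -205.5    5. ] turn 52.08 | per row / 5 [ 0.0195 -0.0411  0.001 ] turnrows 7
top0 0.003 259 ((590.1209716796875, 287.4297180175781), (64.92650604248047, 104.46640014648438), 64.46746826171875)
top0 0.006 345 ((589.949462890625, 287.0889587402344), (65.750244140625, 104.44248962402344), 64.42293548583984)
top0 0.01 389 ((589.8199462890625, 286.8185119628906), (66.34989166259766, 104.44248962402344), 64.42293548583984)
bright 693 ((584.0068969726562, 292.0360412597656), (60.17219161987305, 80.28431701660156), 64.24375915527344)
top4 0.003 249 ((590.0056762695312, 287.2063903808594), (65.4898681640625, 104.44248962402344), 64.42293548583984)
top4 0.006 339 ((589.9962158203125, 287.18682861328125), (65.53331756591797, 104.44248962402344), 64.42293548583984)
top4 0.01 383 ((589.9013671875, 286.976318359375), (66.008544921875, 104.44255828857422), 64.43458557128906)
bright 770 ((586.636474609375, 291.1490478515625), (62.05607223510742, 92.844970703125), 63.772369384765625)
```

View pics/ob.png

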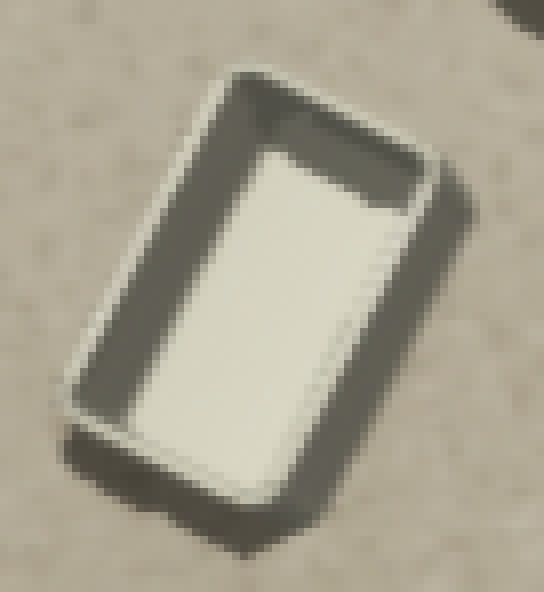

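```bash
python3 - <<'E'
from h import *
c=[ray("top",178+a/8-.5,172+b/8-.5,.075) for a,b in ((240,65),(438,155),(260,505),(65,405))]
print(np.mean(c,0), c)
E
python3 -m handwheel '[[0.06,[0.005,-0.02,-0.004],7.5],[0.06,[0,-0.03,0],0],[0.06,[0,-0.04,0],0],[0.06,[0,-0.04,0],0],[0.06,[0.0,-0.03,0],0]]'>/dev/null;python3 g.py .590 .287 .12 -25.5
```

```text
[0.59018153 0.28829066] [array([0.64670465, 0.29275017]), array([0.62396292, 0.24082002]), array([0.53250214, 0.28427836]), array([0.55755641, 0.33531408])]
t 27.65 pos [0.5487 0.2124 0.1618] xyaw 18.32 q1,q6 [0.24 1.49] tilt [0.0101 0.001 ] F [ 0.7 -0.  -1.1] w 0.0673
delta tool mm [ 62.2 -58.   42.3] turn 43.82 | per row / 2 [ 0.0311 -0.029   0.0211] turnrows 6
```

```bash
python3 -m handwheel '[[0.06,[0,0,0],8],[0.06,[0,0,0],8],[0.06,[0,0,0],8],[0.06,[0,0,0],8],[0.06,[0,0,0],8]]'>/dev/null;python3 -m handwheel '[[0.06,[0,0,0],3],[0.06,[0,0,0],0]]'>/dev/null;python3 g.py .590 .2873 .12 -25.5;  python3 - <<'E'
from h import *
for n in ("scene","top"):
    p,d=optics.read_camera(n); cv2.imwrite(f"pics/{n}10.png",p)
E
```

```text
t 28.35 pos [0.5452 0.2185 0.1674] xyaw -25.95 q1,q6 [0.25 2.27] tilt [0.0132 0.0033] F [-0.2  0.2 -1.2] w 0.0668
delta tool mm [  9.7 -81.1  48.2] turn -0.45 | per row / 2 [ 0.0048 -0.0405  0.0241] turnrows 1
```

View pics/scene10.png

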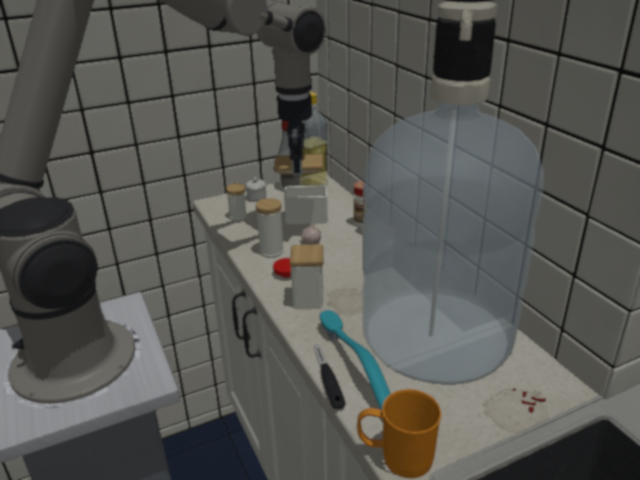

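View pics/top10.png

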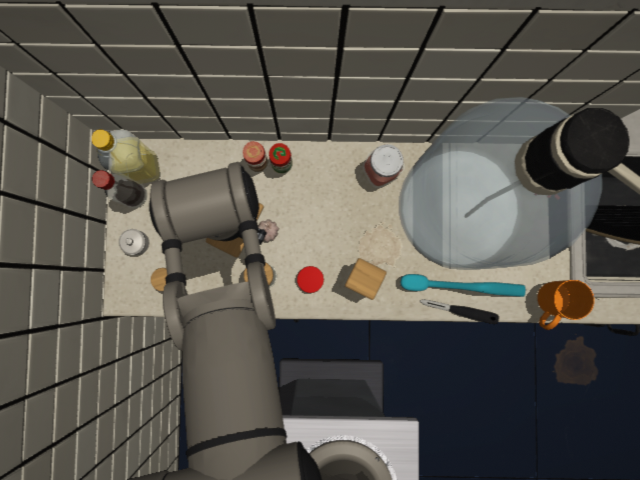

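Run:
```python
from h import *
p,d=optics.read_camera("scene"); W=world("scene",d)
for v in range(20,165,12): print(v,[W[v,u].round(3).tolist() for u in (282,297,310)])
p,d=optics.read_camera("top"); W=world("top",d)
for u,v in ((133,150),(135,165),(103,138),(103,178),(128,192),(185,210),(160,210),(240,195),(165,185)): print(u,v,W[v,u].round(3))
```

```text
20 [[0.495, 0.142, 0.509], [0.531, 0.154, 0.504], [0.558, 0.155, 0.501]]
32 [[0.509, 0.179, 0.48], [0.528, 0.15, 0.483], [0.553, 0.146, 0.481]]
44 [[0.514, 0.195, 0.454], [0.526, 0.148, 0.461], [0.554, 0.149, 0.458]]
56 [[0.512, 0.194, 0.431], [0.537, 0.176, 0.432], [0.73, 0.534, 0.336]]
68 [[0.511, 0.194, 0.407], [0.537, 0.178, 0.407], [0.731, 0.538, 0.303]]
80 [[0.512, 0.201, 0.381], [0.536, 0.179, 0.383], [0.569, 0.187, 0.376]]
92 [[0.51, 0.2, 0.357], [0.535, 0.18, 0.358], [0.692, 0.458, 0.264]]
104 [[0.509, 0.2, 0.332], [0.535, 0.182, 0.332], [0.569, 0.191, 0.324]]
116 [[0.509, 0.204, 0.304], [0.535, 0.185, 0.305], [0.566, 0.187, 0.3]]
128 [[0.611, 0.465, 0.178], [0.531, 0.177, 0.282], [0.667, 0.411, 0.184]]
140 [[0.607, 0.462, 0.146], [0.52, 0.155, 0.265], [0.665, 0.409, 0.153]]
152 [[0.602, 0.452, 0.117], [0.558, 0.246, 0.198], [0.663, 0.406, 0.121]]
164 [[0.506, 0.213, 0.192], [0.528, 0.178, 0.2], [0.559, 0.18, 0.193]]
133 150 [0.68  0.412 0.191]
135 165 [0.656 0.414 0.169]
103 138 [0.683 0.44  0.267]
103 178 [0.624 0.461 0.205]
128 192 [0.611 0.441 0.123]
185 210 [0.528 0.235 0.524]
160 210 [0.527 0.265 0.528]
240 195 [0.548 0.166 0.526]
165 185 [0.564 0.268 0.497]
```

```bash
python3 -m handwheel '[[0.06,[0.004,-0.025,0.005],-0.5],[0.06,[0.004,-0.03,0.01],0],[0.06,[0.002,-0.02,0.01],0],[0.06,[0,-0.006,0.008],0],[0.06,[0,0,0],0]]'>/dev/null;python3 g.py .590 .2873 .10 -25.5
```

```text
t 29.05 pos [0.5907 0.2885 0.1341] xyaw -25.15 q1,q6 [0.34 2.35] tilt [0.013  0.0027] F [ 0.2 -0.3 -1. ] w 0.067
delta tool mm [-0.5  1.7 34.1] turn 0.35 | per row / 1 [-0.0005  0.0017  0.0341] turnrows 1
```

```bash
python3 -m handwheel '[[0.06,[0,0.001,0.01],0.3],[0.06,[0,0,0.015],0],[0.06,[0,0,0.015],0],[0.06,[0,0,0],0]]'>/dev/null;python3 g.py .590 .2873 .08 -25.5
python3 - <<'E'
from h import *
p2,_=optics.read_camera("scene"); cv2.imwrite("pics/scene11.png",cv2.resize(p2[130:240,250:370],None,fx=5,fy=5,interpolation=cv2.INTER_CUBIC))
E
```

```text
t 29.45 pos [0.5894 0.2844 0.0928] xyaw -25.54 q1,q6 [0.33 2.35] tilt [0.0122 0.0015] F [-0.8  0.2 -0.7] w 0.067
delta tool mm [-0.8 -2.8 12.9] turn -0.04 | per row / 1 [-0.0008 -0.0028  0.0129] turnrows 1
```

View pics/scene11.png

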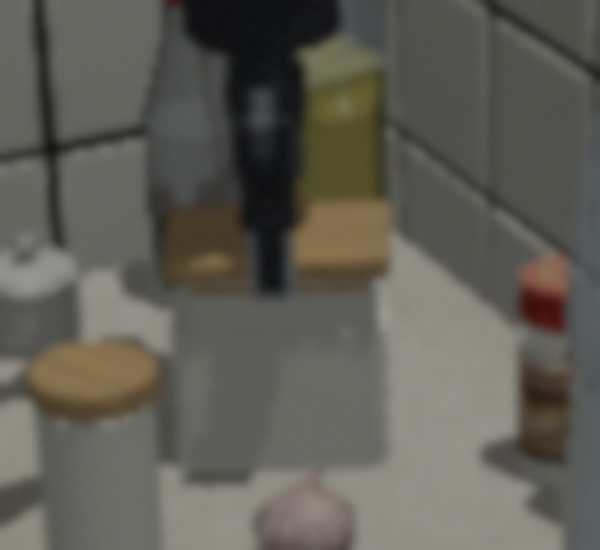

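```bash
python3 -m handwheel '[[0.06,[0,-0.003,0.003],0],[0.06,[0,0,0.003],0],[0.06,[0,0,0],0]]'>/dev/null;python3 g.py .590 .2873 .08 -25.5
```

```text
t 29.8 pos [0.5924 0.2869 0.0903] xyaw -25.6 q1,q6 [0.34 2.35] tilt [0.0173 0.0031] F [-1.2 -0.9 -0.8] w 0.0671
delta tool mm [-2.4  0.8 10.3] turn -0.1 | per row / 1 [-0.0024  0.0008  0.0103] turnrows 1
```

```bash
python3 -m handwheel '[[0.06,[-0.002,0,0.004],0],[0.06,[0,0,0.005],0],[0.06,[0,0,0],0]]'>/dev/null;python3 g.py .590 .2873 .075 -25.5;python3 -m handwheel '[[0.06,[0,0,0.003],0],[0.06,[0,0,0.003],0],[0.06,[0,0,0],0]]'>/dev/null;python3 g.py .590 .2873 .0633 -25.5
```

```text
t 30.1 pos [0.5909 0.288  0.0815] xyaw -25.6 q1,q6 [0.34 2.36] tilt [0.0189 0.0036] F [-0.4  0.1 -0.9] w 0.0667
delta tool mm [-0.6  1.1  6.5] turn -0.1 | per row / 1 [-0.0006  0.0011  0.0065] turnrows 1
t 30.4 pos [0.5909 0.2882 0.0748] xyaw -25.58 q1,q6 [0.34 2.36] tilt [0.0187 0.0035] F [ 0.1 -0.  -0.4] w 0.0674
delta tool mm [-0.6  1.3 11.5] turn -0.08 | per row / 1 [-0.0006  0.0013  0.0115] turnrows 1
```

```bash
python3 -m handwheel '[[0.06,[-0.0005,0.0006,0.003],0],[0.06,[0,0,0.003],0],[0.06,[0,0,0],0]]'>/dev/null;python3 g.py .590 .2873 .0633 -25.5;python3 -m handwheel '[[0.06,[0,0,0.002],0],[0.06,[0,0,0.002],0],[0.06,[0,0,0],0]]'>/dev/null;python3 g.py .590 .2873 .0633 -25.5
```

```text
t 30.7 pos [0.5903 0.2878 0.0682] xyaw -25.58 q1,q6 [0.34 2.36] tilt [0.0186 0.0035] F [ 0.6  0.1 -0.8] w 0.0671
delta tool mm [-0.1  0.6  4.9] turn -0.08 | per row / 1 [-0.0001  0.0006  0.0049] turnrows 1
t 31.0 pos [0.5906 0.2879 0.064 ] xyaw -25.59 q1,q6 [0.34 2.36] tilt [0.019  0.0037] F [-0.1  0.1 -0.7] w 0.0672
delta tool mm [-0.3  0.8  0.7] turn -0.09 | per row / 1 [-0.0003  0.0008  0.0007] turnrows 1
```

```bash
python3 -m handwheel '[[0.06,[0,0,0.0015],0],[0.06,[0,0,0],0]]'>/dev/null;python3 g.py .590 .2873 .0633 -25.5;python3 -m handwheel '[[0.06,[0,0,0.0015],0],[0.06,[0,0,0],0]]'>/dev/null;python3 g.py .590 .2873 .0633 -25.5
```

```text
t 31.2 pos [0.5907 0.2879 0.0639] xyaw -25.58 q1,q6 [0.34 2.36] tilt [0.0195 0.0038] F [ 0. -1.  0.] w 0.067
delta tool mm [-0.4  0.8  0.5] turn -0.08 | per row / 1 [-0.0004  0.0008  0.0005] turnrows 1
t 31.4 pos [0.5907 0.2879 0.0638] xyaw -25.58 q1,q6 [0.34 2.36] tilt [0.0202 0.0039] F [-2.  -0.3  0.2] w 0.067
delta tool mm [-0.4  0.9  0.5] turn -0.08 | per row / 1 [-0.0004  0.0009  0.0005] turnrows 1
```

Stopped at the home height. Release, lift, back away and check.

```bash
python3 -m handwheel '[[0.07,[0,0,0],0],[0.08,[0,0,0],0],[0.0854,[0,0,0],0],[0.0854,[0,0,0],0]]' >/dev/null;python3 g.py .590 .2873 .0633 -25.5; python3 -m handwheel '[[0.0854,[0,0,-0.015],0],[0.0854,[0,0,-0.03],0],[0.0854,[0,0,-0.04],0],[0.0854,[0,0,-0.04],0],[0.0854,[0,0,-0.02],0]]' >/dev/null;python3 g.py .55 .08 .22
```

```text
t 31.8 pos [0.5912 0.288  0.0634] xyaw -25.58 q1,q6 [0.34 2.36] tilt [0.0214 0.0042] F [-0.3  0.6  0.3] w 0.0853
delta tool mm [-0.8  1.2  0.1] turn -0.08 | per row / 1 [-0.0008  0.0012  0.0001] turnrows 1
t 32.3 pos [0.5866 0.2868 0.2128] xyaw -25.59 q1,q6 [0.34 2.36] tilt [0.0146 0.0019] F [ 0.5 -0.1 -0.3] w 0.0855
delta tool mm [ 56.4 202.2  -8.1] turn 0 | per row / 5 [ 0.0113  0.0404 -0.0016] turnrows 0
```

```bash
python3 -m handwheel '[[0.0854,[0.005,0.03,0],0],[0.0854,[0.01,0.045,0],0],[0.0854,[0.01,0.045,0],0],[0.0854,[0.01,0.04,0],0],[0.0854,[0,0.01,0],0]]' >/dev/null; python3 -m handwheel '[[0.0854,[0,0,0],0],[0.0854,[0,0,0],0]]'
python3 - <<'E'
from h import *
for n in ("scene","top"):
    p,d=optics.read_camera(n); cv2.imwrite(f"pics/{n}12.png",p); W=world(n,d); z=W[...,2]
    if n=="scene": continue
    for k,x,y,h,hw,c in (('oblong',.590,.2873,.089,38,0),('square',.446,-.033,.114,26,0),('round',.451,.177,.124,22,1),('small',.439,.3757,.084,20,1)):
        u,v=[int(round(a)) for a in proj("top",[x,y,h])]; m=np.zeros((480,640),bool); s=np.s_[v-hw:v+hw,u-hw:u+hw]; m[s]=abs(z[s]-h)<.008
        vv,uu=np.nonzero(m)
        if len(vv)<20: print(k,"hidden"); continue
        R=ray("top",uu,vv,h).astype(np.float32)
        mi=cv2.erode(m.astype(np.uint8),np.ones((7,7)))>0; P=W[mi]; A=np.c_[P[:,:2],np.ones(len(P))]
        print(k,len(R),"z",np.median(P[:,2]).round(4),"slope",np.linalg.lstsq(A,P[:,2],rcond=None)[0][:2].round(3),cv2.minEnclosingCircle(R) if c else cv2.minAreaRect(R*1000))
E
```

```text
time_s: 33.0
position: [0.5467, 0.1157, 0.2247]
orientation: [[0.903, -0.429, 0.035], [-0.43, -0.903, 0.007], [0.029, -0.021, -0.999]]
wrist_force: [-0.1, 0.9, -0.5]
grip_width: 0.0854
oblong 1568 z 0.0894 slope [-0.005 -0.   ] ((590.4646606445312, 287.2354736328125), (67.9771728515625, 109.15546417236328), 64.9675521850586)
square 1041 z 0.114 slope [-0.007  0.005] ((447.2729187011719, -32.71807861328125), (63.48210525512695, 62.722877502441406), 64.24781036376953)
round 598 z 0.1247 slope [0.003 0.023] ((0.45177432894706726, 0.1781301349401474), 0.028700368478894234)
small 446 z 0.0845 slope [-0.024 -0.013] ((0.4395815432071686, 0.3763814866542816), 0.024678446352481842)
```

View pics/scene12.png

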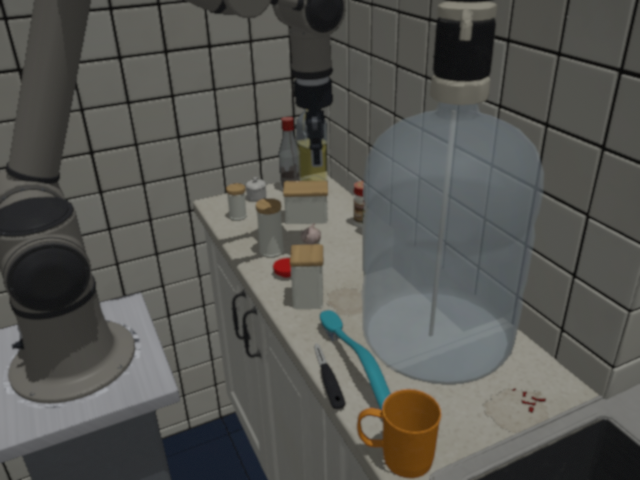

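View pics/top12.png

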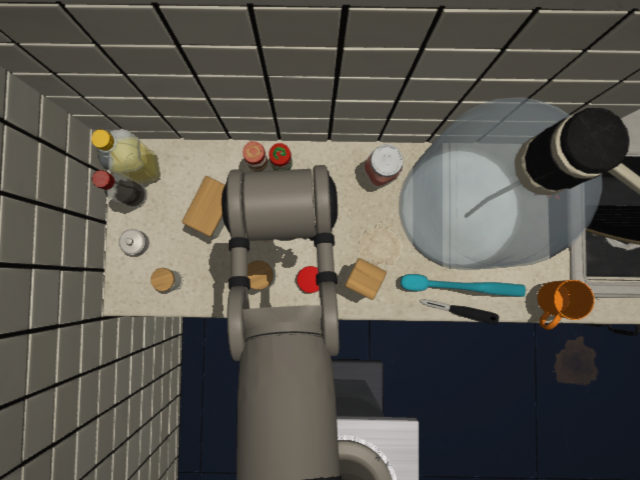

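All four lids are level, at home height and centred within about 2 mm, and the gripper is free in the air.

```bash
python3 -c "
from cell import robot
print(robot.sense()['qd'].round(3)); print(robot.hand_in())"
```

```text
[ 0.007  0.01   0.004 -0.001 -0.004 -0.003]
the job is handed in; nothing more can be done
None
```

I took the stack apart from the top and set each lid on its own canister: small, round, square, then oblong. Each was lowered slowly until it stopped on the rim, then released. I handed the job in at about 33 s of the 112 s allowed; handing in gives no verdict.

**Last checks from the top camera:**

| Lid | Top height, measured (mm) | Fully home (mm) | Offset from the canister's first measured position (mm) |
|---|---|---|---|
| Small | 84.5 | 84 | about 2 |
| Round | 124.7 | 124 | about 1.3 |
| Square | 114.0 | 114 | about 1.3 |
| Oblong | 89.4 | 89 | about 0.5 |

- **Level:** Fitted top slopes were at most 0.027 rad against the 0.06 limit. The two round lids gave the largest values, on few pixels.
- **Canisters:** All four were upright in the final scene picture. I did not re-measure the canisters themselves after covering them.
- **Arm:** The gripper was open, clear of everything and nearly still. Wrist forces I read stayed within a few newtons.

**Disagreements:**
- **Oblong canister:** depth and colour put its centre about 1 mm apart.
- **Small lid:** an early slope fit gave 0.047 rad because it included edge pixels; the final fit without them gave about 0.027.
- **Arm:** it drifted slightly and tilted up to about 0.035 rad between moves, so I corrected its position before each grasp and placing.

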